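# Load the solvent tray, tallest bottle last

## Robot

A 6-joint arm with a two-finger parallel gripper is mounted at the origin on the work surface. World frame = base frame: x ahead of the robot, y to its left, z up, the work surface at z = 0. Lengths are in m, angles in rad, forces in N, time in s.
With the tool pointing down it reaches from about 0.425 to 0.95 m from the base axis. Payload 3.5 kg.
Tool frame: the origin (TCP) lies midway between the tips of the shut fingers; the grasp point (between the pads) lies 19 mm behind it (ctrl.tcp_to_grasp is the distance from the TCP to the grasp point, in m); z points along the fingers, x is the direction in which the jaws open and shut, and the axes are right-handed (so a half turn about z gives the same grasp; the last joint's range is limited). The gripper opens to 85 mm and grips with 20 to 120 N. Pads are 22 mm wide; open, the fingers measure 114 mm over their backs; the gripper's body (76 mm by 85 mm) begins 54 mm behind the grasp point. The pads swing forward as they close: fully open they stand 13 mm farther back than shut.
Start: joints at [-1.478, 0.286, 1.577, -0, 1.279, -0.15], TCP at [0.162, -0.655, 0.231] pointing down, gripper open.
Joint ranges: [-2.77, 2.77], [-0.9, 2.22], [0.21, 2.48], [-1.53, 4.67], [0.24, 2.81], [-2.84, 2.84]. Speed limits (rad/s): [2.79, 2.79, 3.14, 3.14, 3.14, 3.14].

## Interface

Orientations are given as a unit quaternion [x, y, z, w].
In Python, from plant import ctrl, cams, workorder, spotter gives the robot as it stands. The module is installed in compiled form; this text tells all that it offers.
- The arm moves only by the tool send_rows, never from a script. Its argument "motion" is one flat list of numbers, 5 for each row, row after row: the shift along the tool's x, y, z in cm, then the turn about the tool's z in rad, then the finger opening in cm, from 0 to 8.54. In form: [tx, ty, tz, spin, gripper, tx, ty, tz, spin, gripper, ...]. A call has 1 to 12 rows; each row shifts and turns the pose as measured when the row begins, along the tool's axes as they then stand; what a row does not reach is not made up. A row lasts 1/10 s, in which the tool goes at most 50 mm and 8.59 degrees, less where a joint would pass 70% of its speed; a pose out of reach is approached as far as the arm can. A call is refused whole if a number of a shift passes 5 or a number of a turn 0.15, either way. A call with a gripper value outside its range is refused whole. The fingers move at their own pace and stop on an object; "grip_force" is the grip in N (left out, the last holds). Time passes only in rows, so rows that do not move let the fingers close. It gives the time, the measured TCP pose, the force and the opening at its end, in the units of the state.
- ctrl.get_state(): the state, without advancing time (a new reading comes with each control period).
- cams.read_camera(name): name is "side" or "top" or "wrist"; returns (picture, depth): 384x512x3 uint8, red, green, blue; 384x512 float32, m along the optical axis (not along the pixel's ray), 0 where there is no reading.
- cams.camera_params(name): a dict with "fx", "fy", "cx", "cy" (pixels), "k1" (the pictures are not rectified: a ray, as slopes to the right and down, at radius r is drawn at 1 + k1 r^2 times it, then the intrinsics apply), "xyz" and "attitude" of the camera in the world; the wrist camera has in their place "mount" (4x4, takes a point from camera to tool coordinates, whose origin is the TCP and whose axes are the tool frame's). Camera axes: x right, y down, z forward; pixel columns grow to the right and rows downward; lengths in m; the calibration is good to about 2 mm. A picture is of the moment at which its call begins: read the wrist's pose just before it. camera_params takes no time and is no camera call.
- workorder.sign_off(): hands the job in, once; it reports no verdict.
Trained networks look in the newest picture that a camera, given by its name, has taken for a name from the list of things; names that differ only in an ending like _2 or _b are one class to them, and where a whole thing is asked for, a point or a joint stands for the part that bears it (a point fixed in the world has none). Each returns a list of dicts, best first, with "conf" (0 to 1); they miss things now and then, are a little off and sometimes report something else, mostly with a low value. They report only what shows in the picture. A call takes as long as a camera call.
- spotter.trace(target, camera): "mask" (384x512 bool, what is visible of it) and "bbox" ([left, top, width, height] in pixels, round what is visible of it).
The state is a dict: "time": time; "qpos": joint angles; "dq": joint speeds; "joint_efforts": joint torques, N m; "eef_pos": TCP position; "tcp_rot": TCP orientation; "contact_force": force on the tool from outside, world axes, zero at the start; "wrist_torque": the same for the moment, N m; "opening": opening from 0.0 (shut) to 1.0 (fully open).
Only numpy, scipy, OpenCV 4.12 (cv2) and the standard library are available. Lean on these libraries where they do the work, as an engineer would, in place of code of your own. Each camera call takes 0.05 s, during which the arm holds its last target.

## Task

Load the jar and the three bottles with coloured caps into the tray beside the pump, each standing upright inside the ring of its own cap's colour, one at a time from the shortest to the tallest (red, yellow, blue, green), so that the tall ones never stand in the way. Set each one down without dropping it or tipping it over, and let go of it before you take the next. Leave the black-capped bottle and the empty beaker where they stand.

Things in the scene. Friction and masses are not known exactly. Their poses are not given: they have to be found in the camera images.
- red_jar: short straight white jar with a red lid, upright: 44 mm diameter over its whole height, 52 mm tall (the red lid is the top 18 mm); 0.06 to 0.11 kg. Origin: centre of its underside, z up.
- yellow_bottle: amber glass bottle with a yellow screw cap and a blank paper label, upright: 86 mm tall, round body 52 mm in diameter up to the shoulder, which ends 48 mm above the underside; then a 26 mm wide neck 14 mm high, then the cap, 36 mm in diameter, the top 24 mm of the bottle. It can be lifted by the cap. 0.10 to 0.19 kg. Origin: centre of its underside, z up.
- blue_bottle: clear glass bottle with a blue screw cap and a blank paper label, upright: 114 mm tall, round body 56 mm in diameter up to the shoulder, which ends 76 mm above the underside; then a 26 mm wide neck 14 mm high, then the cap, 38 mm in diameter, the top 24 mm of the bottle. It can be lifted by the cap. 0.15 to 0.27 kg. Origin: centre of its underside, z up.
- green_bottle: white plastic bottle with a green screw cap and a blank paper label, upright: 142 mm tall, round body 60 mm in diameter up to the shoulder, which ends 104 mm above the underside; then a 26 mm wide neck 14 mm high, then the cap, 38 mm in diameter, the top 24 mm of the bottle. It can be lifted by the cap. 0.19 to 0.36 kg. Origin: centre of its underside, z up.
- red_holder: holder for the red-capped jar: a fixed white plate 92 mm square and 4 mm thick with a raised red ring on it, 60 mm inner and 70 mm outer diameter, rim 6 mm above the plate. It lies on the grey tray (floor 6 mm thick, edge 12 mm high); neighbouring holders are 105 mm apart centre to centre, in a 2 by 2 square. Origin: centre of the plate's underside, 6 mm above the table, z up; a thing standing in the ring has its underside 4 mm above this origin.
- yellow_holder: holder for the yellow-capped bottle: a fixed white plate 92 mm square and 4 mm thick with a raised yellow ring on it, 68 mm inner and 78 mm outer diameter, rim 6 mm above the plate. It lies on the grey tray (floor 6 mm thick, edge 12 mm high); neighbouring holders are 105 mm apart centre to centre, in a 2 by 2 square. Origin: centre of the plate's underside, 6 mm above the table, z up; a thing standing in the ring has its underside 4 mm above this origin.
- blue_holder: holder for the blue-capped bottle: a fixed white plate 92 mm square and 4 mm thick with a raised blue ring on it, 72 mm inner and 82 mm outer diameter, rim 6 mm above the plate. It lies on the grey tray (floor 6 mm thick, edge 12 mm high); neighbouring holders are 105 mm apart centre to centre, in a 2 by 2 square. Origin: centre of the plate's underside, 6 mm above the table, z up; a thing standing in the ring has its underside 4 mm above this origin.
- green_holder: holder for the green-capped bottle: a fixed white plate 92 mm square and 4 mm thick with a raised green ring on it, 76 mm inner and 86 mm outer diameter, rim 6 mm above the plate. It lies on the grey tray (floor 6 mm thick, edge 12 mm high); neighbouring holders are 105 mm apart centre to centre, in a 2 by 2 square. Origin: centre of the plate's underside, 6 mm above the table, z up; a thing standing in the ring has its underside 4 mm above this origin.
- black_bottle: bystander: clear glass bottle with a black cap, 98 mm tall, body 54 mm in diameter, cap 36 mm; it has no holder and stays where it is. Origin: centre of its underside, z up.
- beaker: bystander: empty clear glass beaker without a handle, 64 mm rim diameter, 75 mm tall; it stays where it is. Origin: centre of its underside, z up.

How it is judged:
By the outcome, as a careful person would: the job done as asked, in the order asked, and still so for the second after the job is handed in, with the robot touching nothing.
It also fails if it takes over 128 s, if anything falls off the work surface, if the arm or the gripper's body presses on something with over 40 N, if the wrist force passes 120 N, or if a joint passes its speed limit or range.

## Working session

There is one attempt and no reset: what is moved stays moved. The work goes in short steps, Python scripts to look and compute and a tool call to move; the robot and the scene stay as the last step left them, time stands still between calls to the robot, and variables do not carry over. Pictures are saved under pics/ and viewed, and the job is handed in when it is done.

Besides the shell and the picture viewer there is one more tool, called as name(argument=value, ...) on one line, values as JSON. send_rows: Moves the arm, as the interface text tells. Its arguments: {"type":"object","properties":{"motion":{"type":"array","items":{"type":"number"}},"grip_force":{"type":"number"}},"required":["motion"]}

```bash
mkdir -p pics; cat > h.py <<'E'
import numpy as np,cv2
from plant import ctrl,cams,workorder,spotter
from scipy.spatial.transform import Rotation as R
def save(img,n): cv2.imwrite('pics/'+n,cv2.cvtColor(img,cv2.COLOR_RGB2BGR))
def pose(name,st=None):
    p=cams.camera_params(name)
    if 'mount' in p:
        st=st or ctrl.get_state()
        T=np.eye(4);T[:3,:3]=R.from_quat(st['tcp_rot']).as_matrix();T[:3,3]=st['eef_pos']
        return p,T@np.array(p['mount'])
    T=np.eye(4);a=np.array(p['attitude'])
    T[:3,:3]=R.from_quat(a).as_matrix() if a.size==4 else a.reshape(3,3)
    T[:3,3]=p['xyz'];return p,T
def cloud(d,p,T):
    K=np.array([[p['fx'],0,p['cx']],[0,p['fy'],p['cy']],[0,0,1]])
    v,u=np.mgrid[:d.shape[0],:d.shape[1]]
    pts=np.stack([u.ravel(),v.ravel()],1).astype(np.float64)[:,None]
    n=cv2.undistortPoints(pts,K,np.array([p['k1'],0,0,0,0.]))[:,0]
    z=d.ravel().astype(float)
    c=np.c_[n*z[:,None],z]
    return (c@T[:3,:3].T+T[:3,3]).reshape(*d.shape,3)
E
python3 - <<'E'
from h import *
print(ctrl.get_state())
for c in ['side','top','wrist']:
    print(c,cams.camera_params(c))
for c in ['top','side']:
    im,d=cams.read_camera(c);save(im,c+'0.png');np.save(c+'0.npy',d)
    np.save(c+'0im.npy',im)
E
```

```text
{'time': 0.0, 'qpos': array([-1.47798807e+00,  2.87180689e-01,  1.57816096e+00, -1.94086408e-05,
        1.27859378e+00, -1.49998431e-01]), 'dq': array([-0.00095485,  0.00121356,  0.00079073, -0.00054133, -0.00028193,
       -0.00093318]), 'joint_efforts': array([ 3.39905655e-04, -4.05990064e+01, -2.92625087e+01, -1.73658286e-04,
        5.92031720e-03, -3.19161423e-06]), 'eef_pos': array([ 0.1622532 , -0.65454009,  0.22994584]), 'tcp_rot': array([ 0.78753783, -0.6162652 , -0.00081103, -0.00084526]), 'contact_force': array([-0.16136307,  0.72173877,  0.98634695]), 'wrist_torque': array([ 0.00274661, -0.05280578,  0.00225114]), 'opening': 0.9954107644416589}
side {'fx': 367.6036403925423, 'fy': 367.6036403925423, 'cx': 260.18641434595924, 'cy': 193.6158466303714, 'k1': -0.013377997272918484, 'xyz': array([0.48774742, 0.61333838, 0.70844748]), 'attitude': array([-0.04474113,  0.91972985, -0.38966524,  0.01600754])}
top {'fx': 394.40857099376666, 'fy': 394.40857099376666, 'cx': 255.10692413828218, 'cy': 194.31837645358016, 'k1': -0.08136165991795741, 'xyz': array([ 0.49410215, -0.07786631,  0.89469955]), 'attitude': array([-0.70292951,  0.71053775, -0.02553818,  0.0193392 ])}
wrist {'fx': 287.6801173604385, 'fy': 287.6801173604385, 'cx': 260.09919055288316, 'cy': 191.20050375008174, 'k1': 0.0041266207802044975, 'mount': array([[ 9.99999669e-01,  1.62295001e-04, -7.97471406e-04,
        -1.85642291e-04],
       [ 7.94656759e-05,  9.55757671e-01,  2.94155177e-01,
        -7.40958985e-02],
       [ 8.09929328e-04, -2.94155143e-01,  9.55757342e-01,
        -1.42676392e-01],
       [ 0.00000000e+00,  0.00000000e+00,  0.00000000e+00,
         1.00000000e+00]])}
```

View pics/top0.png

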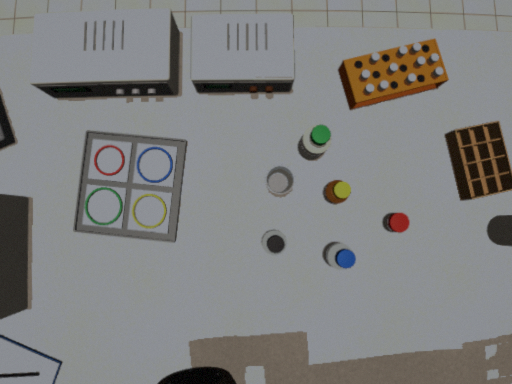

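View pics/side0.png

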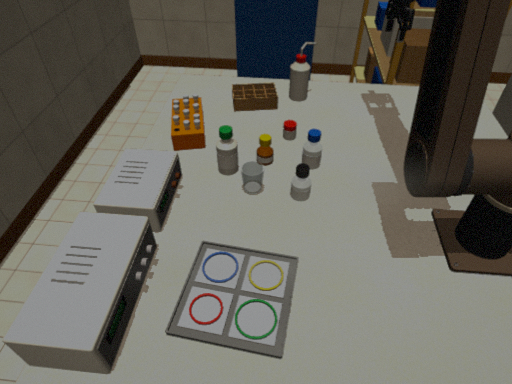

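The top view shows the tray at the left, with rings red (109,160), blue (155,165), green (104,206) and yellow (150,211). The caps are green (320,134), yellow (342,190), red (399,222), blue (345,259) and black (275,243). The beaker is at (280,181). Next I'll measure them.

```bash
python3 - <<'E'
from h import *
for c in ['top','side']:
    im=np.load(c+'0im.npy');d=np.load(c+'0.npy')
    p,T=pose(c);P=cloud(d,p,T)
    hsv=cv2.cvtColor(im,cv2.COLOR_RGB2HSV).astype(int);H,S,V=[hsv[...,i] for i in range(3)]
    masks=dict(red=((H<8)|(H>172)),yellow=(H>22)&(H<35),blue=(H>105)&(H<125),green=(H>55)&(H<85))
    for n,m in masks.items():
        m=m&(S>120)&(V>70)&(d>0)
        z=P[...,2]
        tray=m&(P[...,1]>0.1)&(P[...,1]<0.45)&(P[...,0]<0.75)&(P[...,0]>0.3)&(abs(z-.014)<.012)
        cap=m&(P[...,1]<0.1)&(P[...,1]>-.42)&(P[...,0]>.3)&(P[...,0]<.68)&(z>.02)&(z<.2)
        q=P[tray][:,:2]
        # circle fit
        A=np.c_[2*q,np.ones(len(q))];s=np.linalg.lstsq(A,(q**2).sum(1),rcond=None)[0]
        r=np.sqrt(s[2]+s[0]**2+s[1]**2)
        k=P[cap];zt=np.percentile(k[:,2],90) if len(k) else 0
        t=k[k[:,2]>zt-.006]
        print(c,n,'ring',s[:2].round(4),r.round(4),len(q),'cap',len(k),zt.round(4),t.mean(0).round(4),np.ptp(t,axis=0).round(3), ((np.percentile(t,98,0)+np.percentile(t,2,0))/2).round(4))
    # black, beaker
    if c=='top':
        for n,(u,v) in dict(black=(275,243),beak=(280,181)).items():
            w=P[v-16:v+17,u-16:u+17].reshape(-1,3);w=w[w[:,2]>.02]
            print(n,w.mean(0),np.percentile(w,[2,98],axis=0).round(3).tolist())
        # equipments near
        for n,(u,v) in dict(pump=(243,35),pump2=(110,35),left=(10,250),rack=(395,70),cam=(25,365),lowfoot=(200,378)).items(): print(n,P[v,u].round(3))
    if c=='side':
        for n,(u,v) in dict(pump=(140,170),box2=(90,260)).items(): print(n,P[v,u].round(3))
E
```

```text
top red ring [0.6317 0.2447] 0.0323 145 cap 298 0.055 [ 0.4844 -0.3955  0.0531] [0.039 0.041 0.008] [ 0.4844 -0.3957  0.053 ]
top yellow ring [0.5159 0.152 ] 0.0361 143 cap 228 0.0891 [ 0.5531 -0.2642  0.087 ] [0.033 0.034 0.007] [ 0.5534 -0.264   0.0871]
top blue ring [0.62   0.1407] 0.0381 171 cap 265 0.1166 [ 0.4147 -0.2625  0.1148] [0.034 0.035 0.008] [ 0.4148 -0.2625  0.1148]
top green ring [0.5278 0.2563] 0.0402 124 cap 257 0.1446 [ 0.6576 -0.2128  0.1431] [0.034 0.036 0.009] [ 0.658  -0.2124  0.1434]
black [ 0.44643614 -0.12357956  0.07905393] [[0.42, -0.15, 0.039], [0.47, -0.101, 0.101]]
beak [ 0.58200667 -0.14111701  0.0672158 ] [[0.546, -0.167, 0.023], [0.607, -0.108, 0.079]]
pump [ 0.885 -0.063  0.09 ]
pump2 [0.881 0.215 0.111]
left [0.433 0.439 0.073]
rack [ 0.81  -0.389  0.084]
cam [0.165 0.444 0.009]
lowfoot [0.234 0.01  0.24 ]
side red ring [0.6312 0.2481] 0.0323 196 cap 116 0.0538 [ 0.4846 -0.391   0.0523] [0.039 0.04  0.007] [ 0.485  -0.3922  0.0519]
side yellow ring [0.5156 0.1552] 0.0363 154 cap 93 0.0877 [ 0.5533 -0.2602  0.0861] [0.03  0.033 0.007] [ 0.5533 -0.261   0.0857]
side blue ring [0.6195 0.1441] 0.0381 102 cap 71 0.116 [ 0.4144 -0.2585  0.1142] [0.031 0.034 0.006] [ 0.4141 -0.2586  0.1139]
side green ring [0.527  0.2595] 0.0402 206 cap 74 0.1437 [ 0.6582 -0.2087  0.1426] [0.033 0.03  0.004] [ 0.6582 -0.2088  0.1424]
pump [ 0.862 -0.078  0.09 ]
box2 [0.858 0.22  0.111]
```

Both cameras agree to within about 4 mm in y, so I'll use the mean. I'll turn the tool to yaw -90° first, so that tool x is -y and tool y is -x in the world frame. Then I'll go above the red jar.

send_rows(motion=[0,0,0,0.12,6.5,0,0,0,0.12,6.5,-1.5,-1.8,0,0,6.5,-3,-3.6,0,0,6.5,-3,-3.6,0,0,6.5,-3,-3.6,0,0,6.5,-3,-3.6,0,0,6.5,-3,-3.6,0,0,6.5,-3,-3.6,0,0,6.5,-3,-3.6,0,0,6.5,-1.5,-2,0,0,6.5,0,0,0,0,6.5], grip_force=50)

```text
time: 1.3
eef_pos: [0.4618, -0.4054, 0.2224]
tcp_rot: [-0.703, 0.712, 0.007, 0.004]
contact_force: [-0.3, -0.8, 0.2]
opening: 0.758
```

```bash
cat > t.py <<'E'
import sys
from h import *
# usage: t.py x y z -> shift in tool axes, cm
s=ctrl.get_state();M=R.from_quat(s['tcp_rot']).as_matrix()
d=np.array(list(map(float,sys.argv[1:4])))-s['eef_pos']
yaw=np.arctan2(M[1,0],M[0,0])
print('t',round(s['time'],2),'pos',s['eef_pos'].round(4),'shift cm',(M.T@d*100).round(2),'spin to -90:',round(yaw+np.pi/2,4),'tilt',M[:,2].round(4),'open',round(s['opening'],3),'F',s['contact_force'].round(1),'q',s['qpos'].round(2))
E
python3 t.py .4846 -.3935 .23
```

```text
t 1.3 pos [ 0.4618 -0.4054  0.2224] shift cm [-1.23 -2.26 -0.75] spin to -90: -0.0127 tilt [-0.0044  0.0146 -0.9999] open 0.758 F [-0.3 -0.8  0.2] q [-0.89  0.17  1.73  0.01  1.25  0.69]
```

send_rows(motion=[-1.2,-2.3,0,-0.013,6.5,0,0,0,0,6.5])

```text
time: 1.5
eef_pos: [0.4848, -0.3932, 0.2214]
tcp_rot: [0.708, -0.706, -0.008, -0.003]
contact_force: [0.8, 0.4, 0.0]
opening: 0.759
```

```bash
cat > w.py <<'E'
import sys
from h import *
# wrist look: cap colour position / ring
n=sys.argv[1]; st=ctrl.get_state(); im,d=cams.read_camera('wrist'); save(im,sys.argv[2])
p,T=pose('wrist',st);P=cloud(d,p,T)
hsv=cv2.cvtColor(im,cv2.COLOR_RGB2HSV).astype(int);H,S,V=[hsv[...,i] for i in range(3)]
m=dict(red=((H<8)|(H>172)),yellow=(H>22)&(H<35),blue=(H>105)&(H<125),green=(H>55)&(H<85))[n]&(S>120)&(V>70)&(d>0)
for nm,lo,hi in(('cap',.03,.2),('ring',.0,.03)):
    k=P[m&(P[...,2]>lo)&(P[...,2]<hi)]
    if len(k)<30: continue
    zt=np.percentile(k[:,2],90)
    t=k[k[:,2]>zt-.006][:,:2] if nm=='cap' else k[:,:2]
    if nm=='ring':
        s=np.linalg.lstsq(np.c_[2*t,np.ones(len(t))],(t**2).sum(1),rcond=None)[0];print('ring',s[:2].round(4),np.sqrt(s[2]+s[0]**2+s[1]**2).round(4))
    else:
        c,r=cv2.minEnclosingCircle(t.astype(np.float32)); print('cap',t.mean(0).round(4),np.round(c,4),round(r,4),'z',zt.round(4),len(t))
E
python3 t.py .4846 -.3935 .1;python3 w.py red w1.png
```

```text
t 1.5 pos [ 0.4848 -0.3932  0.2214] shift cm [ 0.22 -0.06 12.13] spin to -90: 0.0017 tilt [-0.0065  0.0153 -0.9999] open 0.759 F [0.8 0.4 0. ] q [-0.85  0.19  1.71  0.01  1.26  0.72]
cap [ 0.4829 -0.396 ] [ 0.4823 -0.3961] 0.0213 z 0.0531 1105
```

View pics/w1.png

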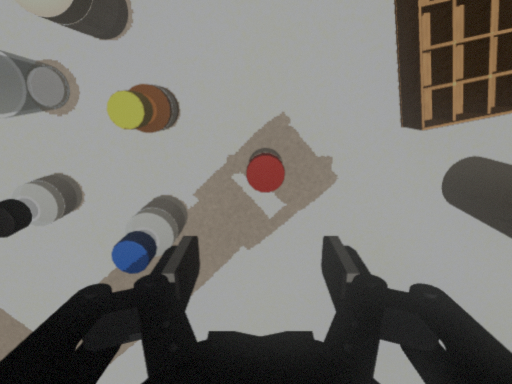

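The wrist view shows the red lid at (265,173), between the fingers at about columns 188 and 332. The surroundings are clear. Next I'll descend, in two stages.

```bash
python3 t.py .483 -.396 .018
```

```text
t 1.55 pos [ 0.4835 -0.394   0.2211] shift cm [ 0.5  -0.11 20.31] spin to -90: 0.0005 tilt [-0.0079  0.0149 -0.9999] open 0.765 F [-0.3 -0.1 -0.2] q [-0.85  0.19  1.71  0.    1.26  0.72]
```

send_rows(motion=[0.2,0,2,0,6.5,0.2,0,3,0,6.5,0.1,0,3,0,6.5,0,0,3,0,6.5,0,0,2.5,0,6.5,0,0,1.5,0,6.5,0,0,0,0,6.5])

```text
time: 2.25
eef_pos: [0.4738, -0.4059, 0.067]
tcp_rot: [-0.704, 0.71, 0.007, 0.0]
contact_force: [0.2, -0.5, -0.4]
opening: 0.762
```

```bash
python3 t.py .483 -.396 .018; python3 w.py red w2.png
```

```text
t 2.25 pos [ 0.4738 -0.4059  0.067 ] shift cm [-0.94 -0.96  4.9 ] spin to -90: -0.0096 tilt [-0.0102  0.0104 -0.9999] open 0.762 F [ 0.2 -0.5 -0.4] q [-0.87  0.36  1.8  -0.    0.99  0.71]
cap [ 0.4835 -0.3963] [ 0.482  -0.3962] 0.0217 z 0.0529 3875
```

View pics/w2.png

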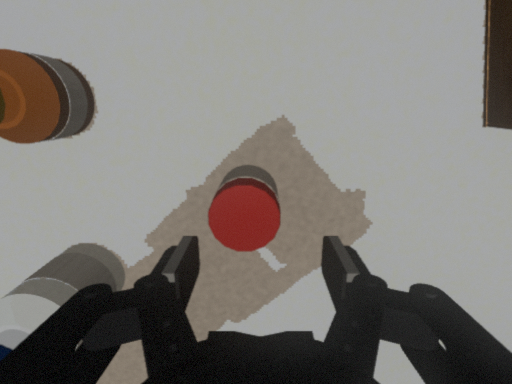

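The lid is at (245,213). The descent drifted by about 1 cm, so I'll correct it here before going lower.

send_rows(motion=[-0.9,-0.9,0,-0.01,6.5,0,0,0,0,6.5])

```text
time: 2.5
eef_pos: [0.4847, -0.399, 0.0712]
tcp_rot: [-0.707, 0.707, 0.004, -0.0]
contact_force: [-0.5, 0.2, 0.8]
opening: 0.764
```

```bash
python3 t.py .4825 -.396 .018
```

```text
t 2.5 pos [ 0.4847 -0.399   0.0712] shift cm [-0.27  0.19  5.32] spin to -90: -0.0001 tilt [-0.006   0.0055 -1.    ] open 0.764 F [-0.5  0.2  0.8] q [-0.85  0.36  1.8  -0.    0.99  0.72]
```

send_rows(motion=[-0.2,0.1,1.3,0,6.5,0,0,1.3,0,6.5,0,0,0,0,6.5])

```text
time: 2.8
eef_pos: [0.4857, -0.3976, 0.0468]
tcp_rot: [0.708, -0.706, -0.001, 0.0]
contact_force: [-0.0, -0.0, -0.7]
opening: 0.764
```

```bash
python3 t.py .4825 -.396 .018
```

```text
t 2.8 pos [ 0.4857 -0.3976  0.0468] shift cm [-0.16  0.31  2.88] spin to -90: 0.0019 tilt [-1.9e-03  5.0e-04 -1.0e+00] open 0.764 F [-0.  -0.  -0.7] q [-0.85  0.39  1.81 -0.    0.94  0.72]
```

send_rows(motion=[-0.1,0.3,1.4,0,6.5,0,0,1.4,0,6.5,0,0,0,0,6.5,0,0,0,0,6.5])

```text
time: 3.2
eef_pos: [0.4817, -0.3959, 0.0149]
tcp_rot: [0.708, -0.706, -0.002, 0.0]
contact_force: [0.4, 0.6, 0.2]
opening: 0.763
```

```bash
python3 t.py .4825 -.396 .018; python3 w.py red w3.png
```

```text
t 3.2 pos [ 0.4817 -0.3959  0.0149] shift cm [ 0.01 -0.08 -0.31] spin to -90: 0.0019 tilt [-0.0035  0.0021 -1.    ] open 0.763 F [0.4 0.6 0.2] q [-0.85  0.43  1.82 -0.    0.89  0.72]
cap [ 0.4841 -0.396 ] [ 0.4818 -0.3962] 0.0223 z 0.0527 7180
```

View pics/w3.png

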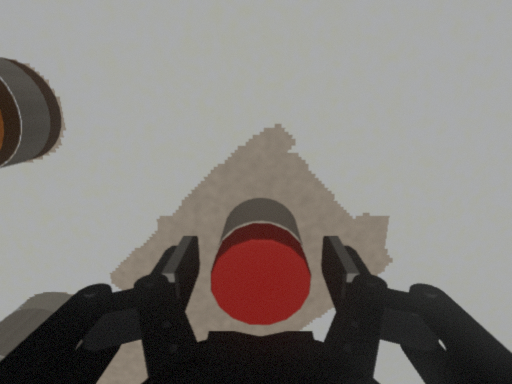

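The jar is centred between the fingers at (261,272). Now I'll close.

send_rows(motion=[0,0,0,0,3,0,0,0,0,3,0,0,0,0,3,0,0,0,0,3,0,0,0,0,3], grip_force=40)

```text
time: 3.75
eef_pos: [0.4822, -0.3966, 0.0162]
tcp_rot: [0.708, -0.706, -0.001, 0.001]
contact_force: [0.1, 0.5, -1.1]
opening: 0.499
```

```bash
python3 t.py .4825 -.396 .018
```

```text
t 3.75 pos [ 0.4822 -0.3966  0.0162] shift cm [-0.06 -0.02 -0.18] spin to -90: 0.0018 tilt [-2.1e-03  6.0e-04 -1.0e+00] open 0.499 F [ 0.1  0.5 -1.1] q [-0.85  0.43  1.82 -0.    0.89  0.72]
```

send_rows(motion=[0,0,-0.7,0,3,0,0,-1.5,0,3,0,0,-2.5,0,3,0,0,-3,0,3,0,0,-3,0,3,0,0,-3,0,3,0,0,-2.5,0,3,0,0,-1.5,0,3,0,0,0,0,3])

```text
time: 4.65
eef_pos: [0.4828, -0.3966, 0.2086]
tcp_rot: [0.708, -0.706, 0.002, 0.001]
contact_force: [-0.3, -0.1, -0.6]
opening: 0.506
```

```bash
python3 t.py .6315 .2464 .19
```

```text
t 4.65 pos [ 0.4828 -0.3966  0.2086] shift cm [-64.28 -15.     1.68] spin to -90: 0.0021 tilt [ 0.0012 -0.0032 -1.    ] open 0.506 F [-0.3 -0.1 -0.6] q [-0.85  0.19  1.73 -0.    1.22  0.72]
```

send_rows(motion=[-0.8,-0.2,0,0,3,-1.7,-0.4,0,0,3,-2.6,-0.6,0,0,3,-3.2,-0.75,0,0,3,-3.2,-0.75,0,0,3,-3.2,-0.75,0,0,3,-3.2,-0.75,0,0,3,-3.2,-0.75,0,0,3,-3.2,-0.75,0,0,3,-3.2,-0.75,0,0,3,-3.2,-0.75,0,0,3,-3.2,-0.75,0,0,3])

```text
time: 5.85
eef_pos: [0.5523, -0.0289, 0.1873]
tcp_rot: [-0.707, 0.707, 0.019, -0.004]
contact_force: [0.5, -0.5, -1.1]
opening: 0.505
```

```bash
python3 t.py .6315 .2464 .19
```

```text
t 5.85 pos [ 0.5523 -0.0289  0.1873] shift cm [-2.753e+01 -7.910e+00  2.000e-02] spin to -90: -0.0005 tilt [-0.0326  0.0201 -0.9993] open 0.505 F [ 0.5 -0.5 -1.1] q [-0.24  0.08  1.9   0.01  1.2   1.33]
```

send_rows(motion=[-2.8,-0.8,-0.1,0,3,-2.8,-0.8,-0.1,0,3,-2.8,-0.8,-0.1,0,3,-2.8,-0.8,-0.1,0,3,-2.8,-0.8,-0.1,0,3,-2.8,-0.8,-0.1,0,3,-2.6,-0.8,-0.1,0,3,-2,-0.5,-0.1,0,3,-1,-0.3,0,0,3,0,0,0,0,3])

```text
time: 6.85
eef_pos: [0.5978, 0.2212, 0.1749]
tcp_rot: [0.711, -0.702, -0.034, 0.018]
contact_force: [0.4, 0.6, -0.7]
opening: 0.5
```

```bash
python3 t.py .6315 .2464 .19
```

```text
t 6.85 pos [0.5978 0.2212 0.1749] shift cm [-2.51 -3.28 -1.7 ] spin to -90: 0.0126 tilt [-0.0744  0.0215 -0.997 ] open 0.5 F [ 0.4  0.6 -0.7] q [0.18 0.29 1.68 0.04 1.24 1.73]
```

The tilt has drifted to about 4.4°. I'll probe how step style affects it while closing the remaining distance slowly.

send_rows(motion=[-0.8,-1,0,0,3,0,0,0,0,3,-0.8,-1,0,0,3,0,0,0,0,3,-0.8,-1,0,0,3,0,0,0,0,3])

```text
time: 7.45
eef_pos: [0.6268, 0.2421, 0.1705]
tcp_rot: [0.71, -0.703, -0.035, 0.022]
contact_force: [0.4, -0.2, -1.1]
opening: 0.507
```

```bash
python3 t.py .6315 .2464 .19
```

```text
t 7.45 pos [0.6268 0.2421 0.1705] shift cm [-0.47 -0.32 -1.97] spin to -90: 0.0086 tilt [-0.0804  0.0185 -0.9966] open 0.507 F [ 0.4 -0.2 -1.1] q [0.2  0.37 1.59 0.04 1.26 1.75]
```

send_rows(motion=[0,0,-3,0,3,0,0,-3,0,3,0,0,0,0,3])

```text
time: 7.75
eef_pos: [0.6296, 0.2378, 0.2297]
tcp_rot: [0.709, -0.704, -0.036, 0.025]
contact_force: [0.8, 0.2, 0.9]
opening: 0.504
```

```bash
python3 t.py .6315 .2464 .19
```

```text
t 7.75 pos [0.6296 0.2378 0.2297] shift cm [-0.79 -0.54  3.95] spin to -90: 0.0066 tilt [-0.0867  0.016  -0.9961] open 0.504 F [0.8 0.2 0.9] q [0.2  0.32 1.53 0.03 1.37 1.75]
```

send_rows(motion=[0,2.5,0,0,3,0,2.5,0,0,3,0,2.5,0,0,3,0,2.5,0,0,3,0,0,0,0,3])

```text
time: 8.25
eef_pos: [0.5231, 0.2328, 0.2317]
tcp_rot: [0.707, -0.705, -0.038, 0.029]
contact_force: [0.3, -0.4, -0.8]
opening: 0.503
```

```bash
python3 t.py .6315 .2464 .19
```

```text
t 8.25 pos [0.5231 0.2328 0.2317] shift cm [ -1.28 -11.19   3.15] spin to -90: 0.0027 tilt [-0.0944  0.0131 -0.9955] open 0.503 F [ 0.3 -0.4 -0.8] q [0.23 0.11 1.79 0.03 1.34 1.78]
```

send_rows(motion=[0,0,0,0,3,0,0,0,0,3,0,0,0,0,3,0,0,0,0,3,0,0,0,0,3])

```text
time: 8.75
eef_pos: [0.5238, 0.2313, 0.2287]
tcp_rot: [0.707, -0.706, -0.038, 0.03]
contact_force: [-0.2, 0.4, -1.0]
opening: 0.506
```

```bash
python3 t.py .6315 .2464 .19
```

```text
t 8.75 pos [0.5238 0.2313 0.2287] shift cm [ -1.46 -11.1    2.83] spin to -90: 0.0009 tilt [-0.0966  0.012  -0.9952] open 0.506 F [-0.2  0.4 -1. ] q [0.22 0.11 1.79 0.03 1.34 1.78]
```

send_rows(motion=[0,0,1,0,3,0,0,1,0,3,0,0,1,0,3,0,0,1,0,3,0,0,1,0,3,0,0,0,0,3])

```text
time: 9.35
eef_pos: [0.5181, 0.2316, 0.1727]
tcp_rot: [0.707, -0.706, -0.039, 0.031]
contact_force: [-0.6, -0.4, -1.6]
opening: 0.504
```

```bash
python3 t.py .6315 .2464 .19
```

```text
t 9.35 pos [0.5181 0.2316 0.1727] shift cm [ -1.49 -11.11  -2.83] spin to -90: 0.0006 tilt [-0.0996  0.0113 -0.995 ] open 0.504 F [-0.6 -0.4 -1.6] q [0.23 0.16 1.84 0.04 1.24 1.78]
```

send_rows(motion=[0,0,-1,0,3,0,0,-1,0,3,0,0,-1,0,3,0,0,-1,0,3,0,0,-1,0,3,0,0,0,0,3])

```text
time: 9.95
eef_pos: [0.5254, 0.2315, 0.2305]
tcp_rot: [0.707, -0.706, -0.037, 0.028]
contact_force: [1.1, -0.7, -1.3]
opening: 0.507
```

```bash
python3 t.py .6315 .2464 .19
```

```text
t 9.95 pos [0.5254 0.2315 0.2305] shift cm [ -1.43 -10.95   3.06] spin to -90: 0.0007 tilt [-0.0932  0.0127 -0.9956] open 0.507 F [ 1.1 -0.7 -1.3] q [0.22 0.11 1.78 0.03 1.33 1.78]
```

send_rows(motion=[0,0,-1,0,3,0,0,-1,0,3,0,0,-1,0,3,0,0,-1,0,3,0,0,-1,0,3,0,0,-1,0,3,0,0,-1,0,3,0,0,-1,0,3,0,0,0,0,3])

```text
time: 10.85
eef_pos: [0.5336, 0.2303, 0.3181]
tcp_rot: [0.707, -0.706, -0.037, 0.028]
contact_force: [1.2, 0.4, -0.5]
opening: 0.503
```

```bash
python3 t.py .6315 .2464 .19
```

```text
t 10.85 pos [0.5336 0.2303 0.3181] shift cm [ -1.43 -10.93  11.88] spin to -90: 0.0007 tilt [-0.0919  0.013  -0.9957] open 0.503 F [ 1.2  0.4 -0.5] q [0.22 0.07 1.67 0.03 1.49 1.78]
```

send_rows(motion=[0,0,4.5,0,3,0,0,4.5,0,3,0,0,0,0,3,0,0,0,0,3])

```text
time: 11.25
eef_pos: [0.5269, 0.2319, 0.2298]
tcp_rot: [0.707, -0.706, -0.036, 0.025]
contact_force: [0.8, 0.3, 1.1]
opening: 0.504
```

```bash
python3 t.py .6315 .2464 .19
```

```text
t 11.25 pos [0.5269 0.2319 0.2298] shift cm [ -1.39 -10.77   3.08] spin to -90: 0.0007 tilt [-0.0863  0.0142 -0.9962] open 0.504 F [0.8 0.3 1.1] q [0.22 0.11 1.78 0.03 1.33 1.78]
```

send_rows(motion=[0,0,-1.5,0,3,0,0,-1.5,0,3,0,0,-1.5,0,3,0,0,-1.5,0,3,0,0,-1.5,0,3,0,0,-1.5,0,3,0,0,0,0,3,0,0,4.8,0,3,0,0,0,0,3,0,0,4.8,0,3,0,0,0,0,3])

```text
time: 12.35
eef_pos: [0.5315, 0.2324, 0.2508]
tcp_rot: [0.707, -0.706, -0.032, 0.02]
contact_force: [0.1, 1.0, -2.2]
opening: 0.504
```

```bash
python3 t.py .6315 .2464 .19
```

```text
t 12.35 pos [0.5315 0.2324 0.2508] shift cm [ -1.29 -10.42   5.36] spin to -90: 0.0007 tilt [-0.0731  0.0171 -0.9972] open 0.504 F [ 0.1  1.  -2.2] q [0.22 0.1  1.76 0.03 1.35 1.78]
```

send_rows(motion=[0,0,-1.5,0,3,0,0,-1.5,0,3,0,0,-1.5,0,3,0,0,-1.5,0,3,0,0,-1.5,0,3,0,0,-1.5,0,3,0,0,0,0,3,0,0,4.8,0,3,0,0,4.8,0,3,0,0,0,0,3])

```text
time: 13.35
eef_pos: [0.5516, 0.2363, 0.2974]
tcp_rot: [0.708, -0.706, -0.014, -0.008]
contact_force: [-1.3, -1.3, -1.9]
opening: 0.507
```

```bash
python3 t.py .6315 .2464 .19
```

```text
t 13.35 pos [0.5516 0.2363 0.2974] shift cm [-0.66 -8.08 10.71] spin to -90: 0.002 tilt [-0.008   0.0315 -0.9995] open 0.507 F [-1.3 -1.3 -1.9] q [0.22 0.08 1.7  0.03 1.37 1.78]
```

send_rows(motion=[0,0,0,0,3,0,0,0,0,3])

```text
time: 13.55
eef_pos: [0.5535, 0.2366, 0.3033]
tcp_rot: [0.708, -0.706, -0.012, -0.011]
contact_force: [-0.1, 0.2, -0.9]
opening: 0.503
```

```bash
python3 t.py .6315 .2464 .19
```

```text
t 13.55 pos [0.5535 0.2366 0.3033] shift cm [-0.59 -7.82 11.34] spin to -90: 0.0022 tilt [-0.0019  0.0329 -0.9995] open 0.503 F [-0.1  0.2 -0.9] q [0.22 0.07 1.69 0.03 1.37 1.78]
```

An abrupt stop in a fast descent tips the tool outward, so I can use that for tilt correction. The tilt is now 1.9°, which is acceptable. Next I'll go above the red ring and check with the wrist camera.

send_rows(motion=[0,-0.7,0.5,0,3,0,-1.4,1,0,3,0,-1.8,1.5,0,3,0,-1.8,2,0,3,0,-1.2,2,0,3,0,-0.6,2,0,3,0,-0.3,1,0,3,0,0,0.5,0,3,0,0,0,0,3])

```text
time: 14.45
eef_pos: [0.6478, 0.2421, 0.2153]
tcp_rot: [0.708, -0.706, -0.003, -0.024]
contact_force: [-0.5, -0.1, -1.6]
opening: 0.503
```

```bash
python3 t.py .6317 .2447 .15; python3 w.py red w4.png
```

```text
t 14.45 pos [0.6478 0.2421 0.2153] shift cm [-0.01  1.81  6.49] spin to -90: 0.0028 tilt [ 0.0299  0.0393 -0.9988] open 0.503 F [-0.5 -0.1 -1.6] q [0.2  0.31 1.57 0.03 1.22 1.76]
ring [0.6086 0.2447] 0.0445
```

View pics/w4.png

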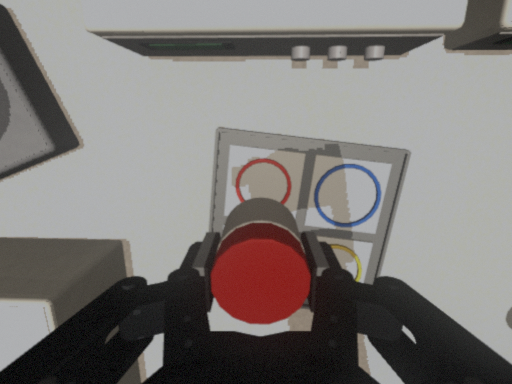

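send_rows(motion=[0,2,-4.5,0,3,0,0,0,0,3,0,0,0,0,3])

```text
time: 14.8
eef_pos: [0.6261, 0.2406, 0.2635]
tcp_rot: [0.708, -0.706, -0.003, -0.025]
contact_force: [-0.8, 0.6, -2.7]
opening: 0.504
```

```bash
python3 t.py .6317 .2447 .15
```

```text
t 14.8 pos [0.6261 0.2406 0.2635] shift cm [ 0.04 -0.19 11.37] spin to -90: 0.0033 tilt [ 0.0321  0.0398 -0.9987] open 0.504 F [-0.8  0.6 -2.7] q [0.2  0.23 1.58 0.03 1.29 1.76]
```

send_rows(motion=[0,0,-4.8,0,3,0,0,-4.8,0,3,0,0,0,0,3,0,0,0,0,3])

```text
time: 15.2
eef_pos: [0.6221, 0.237, 0.366]
tcp_rot: [0.708, -0.706, -0.002, -0.027]
contact_force: [-0.0, -0.0, -2.1]
opening: 0.502
```

```bash
python3 t.py .6317 .2447 .15
```

```text
t 15.2 pos [0.6221 0.237  0.366 ] shift cm [ 0.12 -0.18 21.63] spin to -90: 0.0042 tilt [ 0.0361  0.0408 -0.9985] open 0.502 F [-0.  -0.  -2.1] q [0.2  0.17 1.47 0.03 1.46 1.76]
```

I'll descend in single steps with a hold after each, which kept the tilt steady.

send_rows(motion=[0,-0.2,4.5,0,3,0,0,0,0,3,0,0,4.5,0,3,0,0,0,0,3,0,0,4.5,0,3,0,0,0,0,3,0,0,4.5,0,3,0,0,0,0,3,0,0,4.5,0,3,0,0,0,0,3])

```text
time: 16.2
eef_pos: [0.6388, 0.2475, 0.1718]
tcp_rot: [0.708, -0.705, 0.003, -0.034]
contact_force: [-2.0, -0.5, -4.0]
opening: 0.503
```

```bash
python3 t.py .6317 .2447 .04;  python3 w.py red w5.png
```

```text
t 16.2 pos [0.6388 0.2475 0.1718] shift cm [ 0.86  1.4  13.1 ] spin to -90: 0.0057 tilt [ 0.0516  0.0443 -0.9977] open 0.503 F [-2.  -0.5 -4. ] q [0.21 0.32 1.64 0.04 1.12 1.76]
cap [0.6563 0.2463] [0.6467 0.2476] 0.0197 z 0.1994 369
ring [0.5887 0.2541] 0.0629
```

View pics/w5.png

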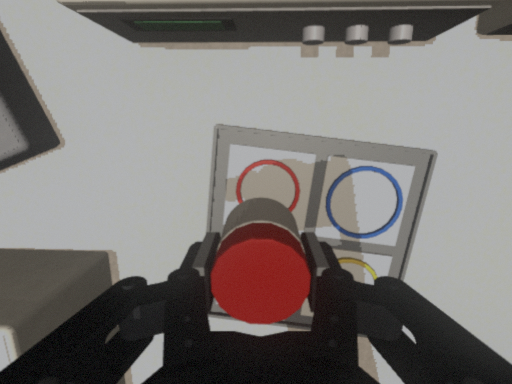

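```bash
cat > q.py <<'E'
from h import *
for i in range(1):
    s=ctrl.get_state();M=R.from_quat(s['tcp_rot']).as_matrix();q=s['qpos']
    print(s['time'],'q',q.round(4),'sum',(q[1]+q[2]+q[4]-np.pi).round(4),'dq',s['dq'].round(3),'tilt',M[:,2].round(4),s['eef_pos'].round(4),'eff',s['joint_efforts'].round(1))
E
python3 q.py
```

```text
16.25 q [0.2099 0.3196 1.6334 0.0364 1.1147 1.7612] sum -0.0739 dq [-0.003 -0.062 -0.108  0.001 -0.031  0.   ] tilt [ 0.0656  0.0474 -0.9967] [0.6435 0.2486 0.1798] eff [  0.1 -34.  -21.8   0.    0.1  -0. ]
```

send_rows(motion=[0,0,-3,0,3])

```text
time: 16.35
eef_pos: [0.6415, 0.2471, 0.2107]
tcp_rot: [0.708, -0.705, 0.006, -0.039]
contact_force: [-0.1, -0.3, -0.9]
opening: 0.51
```

```bash
python3 q.py
```

```text
16.35 q [0.2083 0.2888 1.6133 0.0357 1.1678 1.7616] sum -0.0717 dq [-0.013 -0.371 -0.283 -0.007  0.549  0.006] tilt [ 0.0635  0.047  -0.9969] [0.6415 0.2471 0.2107] eff [  0.1 -40.4 -29.5   0.1  -0.6  -0. ]
```

send_rows(motion=[0,0,0,0,3])

```text
time: 16.45
eef_pos: [0.6468, 0.2482, 0.2234]
tcp_rot: [0.708, -0.705, 0.011, -0.047]
contact_force: [0.2, -0.2, 0.5]
opening: 0.503
```

```bash
python3 q.py
```

```text
16.45 q [0.2083 0.2808 1.6003 0.0357 1.1703 1.7616] sum -0.0902 dq [-0.004  0.023  0.011 -0.001  0.005 -0.001] tilt [ 0.0815  0.0508 -0.9954] [0.6468 0.2482 0.2234] eff [  0.  -35.8 -25.2   0.1   0.1   0. ]
```

send_rows(motion=[0,0,0,0,3])

```text
time: 16.55
eef_pos: [0.6486, 0.2485, 0.2285]
tcp_rot: [0.708, -0.704, 0.013, -0.05]
contact_force: [-1.1, -0.5, -1.9]
opening: 0.503
```

```bash
python3 q.py
```

```text
16.55 q [0.2082 0.2773 1.5953 0.0357 1.1719 1.7617] sum -0.0971 dq [-0.001 -0.059 -0.097  0.003  0.014  0.   ] tilt [ 0.0882  0.0522 -0.9947] [0.6486 0.2485 0.2285] eff [ -0.  -42.5 -31.3   0.1  -0.3  -0. ]
```

send_rows(motion=[0,0,-3,0,3])

```text
time: 16.65
eef_pos: [0.6451, 0.2467, 0.2573]
tcp_rot: [0.708, -0.704, 0.012, -0.048]
contact_force: [0.2, 0.3, -2.0]
opening: 0.504
```

```bash
python3 q.py
```

```text
16.65 q [0.2066 0.2507 1.5746 0.0351 1.223  1.762 ] sum -0.0933 dq [-0.017 -0.327 -0.295 -0.004  0.534  0.004] tilt [ 0.0845  0.0514 -0.9951] [0.6451 0.2467 0.2573] eff [  0.2 -41.5 -31.5   0.1  -0.6  -0. ]
```

send_rows(motion=[0,0,-3,0,3])

```text
time: 16.75
eef_pos: [0.6432, 0.2452, 0.2905]
tcp_rot: [0.708, -0.704, 0.013, -0.049]
contact_force: [0.5, 0.2, -1.8]
opening: 0.505
```

```bash
python3 q.py
```

```text
16.75 q [0.205  0.2245 1.5459 0.0347 1.2751 1.7623] sum -0.0961 dq [-0.017 -0.238 -0.257 -0.005  0.517  0.002] tilt [ 0.0873  0.052  -0.9948] [0.6432 0.2452 0.2905] eff [  0.1 -37.6 -28.9   0.1  -0.4  -0. ]
```

send_rows(motion=[0,0,0,0,3])

```text
time: 16.85
eef_pos: [0.6457, 0.2458, 0.2989]
tcp_rot: [0.708, -0.704, 0.016, -0.055]
contact_force: [0.5, 0.6, 0.1]
opening: 0.502
```

```bash
python3 q.py
```

```text
16.85 q [0.205  0.219  1.5379 0.0347 1.2757 1.7623] sum -0.1091 dq [-0.002  0.017  0.031  0.001 -0.015  0.002] tilt [ 0.0999  0.0547 -0.9935] [0.6457 0.2458 0.2989] eff [ -0.1 -36.8 -28.4   0.1  -0.    0. ]
```

send_rows(motion=[0,0,3,0,3])

```text
time: 16.95
eef_pos: [0.6517, 0.2481, 0.2768]
tcp_rot: [0.708, -0.704, 0.02, -0.061]
contact_force: [-0.5, -0.4, -0.4]
opening: 0.503
```

```bash
python3 q.py
```

```text
16.95 q [0.2065 0.2378 1.5562 0.0352 1.2244 1.762 ] sum -0.1232 dq [ 0.015  0.24   0.257  0.005 -0.52  -0.003] tilt [ 0.1136  0.0576 -0.9918] [0.6517 0.2481 0.2768] eff [  0.  -41.5 -31.    0.1   0.2   0. ]
```

send_rows(motion=[0,0,0,0,3])

```text
time: 17.05
eef_pos: [0.6499, 0.2477, 0.2718]
tcp_rot: [0.708, -0.704, 0.018, -0.057]
contact_force: [0.6, 0.1, -2.9]
opening: 0.503
```

```bash
python3 q.py; python3 -c "
from h import *
for i in range(4):
    cams.read_camera('top'); s=ctrl.get_state();q=s['qpos'];print(s['time'],(q[1]+q[2]+q[4]-np.pi).round(4),s['dq'][1:3].round(3),s['eef_pos'].round(4))"
```

```text
17.05 q [0.2066 0.2407 1.5612 0.0351 1.2243 1.762 ] sum -0.1154 dq [ 0.001 -0.059 -0.089  0.     0.016 -0.003] tilt [ 0.106   0.056  -0.9928] [0.6499 0.2477 0.2718] eff [  0.1 -45.  -34.7   0.1  -0.6  -0. ]
17.1 -0.1205 [-0.024 -0.05 ] [0.6512 0.248  0.2752]
17.15 -0.1227 [-0.01  -0.019] [0.6517 0.2481 0.2767]
17.2 -0.1236 [-0.006 -0.007] [0.6519 0.2481 0.2773]
17.25 -0.1239 [-0.003 -0.001] [0.652  0.2482 0.2775]
```

send_rows(motion=[0,0,-5,0,3,0,0,0,0,3])

```text
time: 17.45
eef_pos: [0.6462, 0.2452, 0.3277]
tcp_rot: [0.708, -0.704, 0.02, -0.061]
contact_force: [0.5, 1.1, 1.4]
opening: 0.503
```

```bash
cat > settle.py <<'E'
from h import *
import sys
for i in range(int(sys.argv[1]) if len(sys.argv)>1 else 3):
    cams.read_camera('top')
    s=ctrl.get_state();q=s['qpos'];M=R.from_quat(s['tcp_rot']).as_matrix()
print(s['time'],(q[1]+q[2]+q[4]-np.pi).round(4),'tilt',M[:2,2].round(4),'dq',s['dq'][1:3].round(3),s['eef_pos'].round(4),s['contact_force'].round(1))
if len(sys.argv)>2:
    d=np.array(list(map(float,sys.argv[2:5])))-s['eef_pos'];print('shift cm',(M.T@d*100).round(2),'spin',round(np.arctan2(M[1,0],M[0,0])+np.pi/2,4),'open',round(s['opening'],3))
E
python3 settle.py 4
```

```text
17.65 -0.1047 tilt [0.0957 0.0539] dq [0.011 0.012] [0.6428 0.2445 0.3158] [ 1.3  0.2 -0.5]
```

send_rows(motion=[0,0,-5,0,3,0,0,5,0,3])

```text
time: 17.85
eef_pos: [0.6437, 0.2443, 0.3324]
tcp_rot: [0.708, -0.704, 0.017, -0.056]
contact_force: [1.3, 0.4, 1.6]
opening: 0.503
```

```bash
python3 settle.py 4
```

```text
18.05 -0.0769 tilt [0.0686 0.0482] dq [-0.024 -0.051] [0.6371 0.2429 0.312 ] [ 0.2  0.2 -1.4]
```

send_rows(motion=[0,0,5,0,3])

```text
time: 18.15
eef_pos: [0.6448, 0.2461, 0.2756]
tcp_rot: [0.708, -0.704, 0.012, -0.049]
contact_force: [1.3, 0.4, 0.7]
opening: 0.504
```

```bash
python3 settle.py 4
```

```text
18.35 -0.0737 tilt [0.0654 0.0475] dq [-0.035 -0.061] [0.6398 0.245  0.2647] [ 0.4  0.5 -1. ]
```

send_rows(motion=[0,0,-5,0,3,0,0,5,0,3])

```text
time: 18.55
eef_pos: [0.6446, 0.2458, 0.2866]
tcp_rot: [0.708, -0.704, 0.012, -0.049]
contact_force: [2.2, 0.2, 2.4]
opening: 0.504
```

```bash
python3 settle.py 5
```

```text
18.8 -0.0596 tilt [0.0517 0.0446] dq [-0.009 -0.017] [0.6366 0.244  0.266 ] [ 0.4 -1.1 -0.7]
```

send_rows(motion=[0,0,-5,0,3,0,0,5,0,3])

```text
time: 19.0
eef_pos: [0.6408, 0.2447, 0.2851]
tcp_rot: [0.708, -0.705, 0.007, -0.042]
contact_force: [2.0, 0.2, 1.8]
opening: 0.503
```

```bash
python3 settle.py 5 .6317 .2447 .1
```

```text
19.25 -0.0432 tilt [0.0357 0.0413] dq [-0.011 -0.024] [0.6329 0.243  0.2651] [-0.5 -0.8 -0.8]
shift cm [ 0.51  0.71 16.49] spin 0.005 open 0.504
```

send_rows(motion=[0,0,-5,0,3,0,0,5,0,3])

```text
time: 19.45
eef_pos: [0.637, 0.2436, 0.2846]
tcp_rot: [0.708, -0.705, 0.003, -0.034]
contact_force: [1.4, 0.3, 2.4]
opening: 0.506
```

```bash
python3 settle.py 5
```

```text
19.7 -0.026 tilt [0.0189 0.0378] dq [-0.013 -0.024] [0.6291 0.242  0.265 ] [-0.4  0.6 -0. ]
```

send_rows(motion=[0,0,-5,0,3,0,0,5,0,3])

```text
time: 19.9
eef_pos: [0.6333, 0.2426, 0.2844]
tcp_rot: [0.708, -0.705, -0.002, -0.027]
contact_force: [1.8, -0.1, 1.4]
opening: 0.505
```

```bash
python3 settle.py 5 .6317 .2447 .1
```

```text
20.15 -0.0086 tilt [0.0018 0.0342] dq [-0.013 -0.025] [0.6254 0.2409 0.2651] [-0.6  0.6  0.1]
shift cm [ 0.19 -0.6  16.51] spin 0.0039 open 0.509
```

send_rows(motion=[0,0,5,0,3])

```text
time: 20.25
eef_pos: [0.6315, 0.2439, 0.2265]
tcp_rot: [0.708, -0.706, -0.006, -0.022]
contact_force: [0.1, -0.2, 0.5]
opening: 0.505
```

```bash
python3 settle.py 5 .6317 .2447 .1
```

```text
20.5 -0.0103 tilt [0.0034 0.0346] dq [-0.022 -0.031] [0.6262 0.2428 0.217 ] [ 0.4  0.5 -0.5]
shift cm [ 0.22 -0.51 11.7 ] spin 0.0039 open 0.505
```

send_rows(motion=[0.2,-0.5,5,0,3])

```text
time: 20.6
eef_pos: [0.6383, 0.2443, 0.1796]
tcp_rot: [0.709, -0.705, -0.005, -0.023]
contact_force: [1.1, 0.7, 0.1]
opening: 0.507
```

```bash
python3 settle.py 4
```

```text
20.8 -0.0097 tilt [0.003  0.0346] dq [-0.029 -0.039] [0.6315 0.2426 0.168 ] [ 0.7  0.5 -0. ]
```

send_rows(motion=[0,0,5,0,3])

```text
time: 20.9
eef_pos: [0.6397, 0.2461, 0.1307]
tcp_rot: [0.708, -0.705, -0.005, -0.023]
contact_force: [1.9, 0.1, 0.9]
opening: 0.502
```

```bash
python3 settle.py 4 .6317 .2447 .03;  python3 w.py red w6.png
```

```text
21.1 -0.0099 tilt [0.0032 0.0347] dq [-0.028 -0.041] [0.6319 0.2444 0.1195] [ 0.5 -0.2 -0.9]
shift cm [0.28 0.05 8.94] spin 0.0039 open 0.505
cap [0.6341 0.2432] [0.6318 0.2443] 0.0229 z 0.1571 7167
ring [0.5989 0.2508] 0.0539
```

View pics/w6.png

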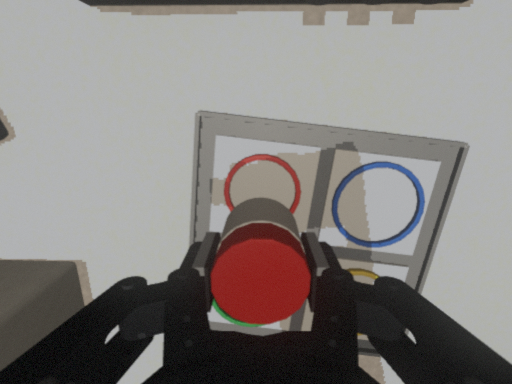

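```bash
cat > ring.py <<'E'
from h import *
import sys
n=sys.argv[1]; st=ctrl.get_state(); im,d=cams.read_camera('wrist')
p,T=pose('wrist',st);P=cloud(d,p,T)
hsv=cv2.cvtColor(im,cv2.COLOR_RGB2HSV).astype(int);H,S,V=[hsv[...,i] for i in range(3)]
m=dict(red=((H<8)|(H>172)),yellow=(H>22)&(H<35),blue=(H>105)&(H<125),green=(H>55)&(H<85))
rr=dict(red=.0325,yellow=.0365,blue=.0385,green=.0405)
c0=dict(red=(.6317,.2447),yellow=(.5159,.152),blue=(.62,.1407),green=(.5278,.2563))
from scipy.optimize import least_squares
for n in c0:
    k=m[n]&(S>100)&(V>60)&(d>0)&(P[...,2]>.004)&(P[...,2]<.026)
    t=P[k][:,:2]; t=t[abs(np.hypot(*(t-c0[n]).T)-rr[n])<.009]
    if len(t)<60: continue
    f=least_squares(lambda c:np.hypot(*(t-c).T)-rr[n],c0[n],loss='soft_l1',f_scale=.002)
    print(n,f.x.round(4),len(t),np.abs(f.fun).mean().round(4))
E
python3 ring.py red; python3 settle.py 1 .6317 .2447 .03
```

```text
red [0.6292 0.2467] 739 0.0011
blue [0.618  0.1431] 1118 0.0009
green [0.5251 0.257 ] 178 0.001
21.25 -0.0153 tilt [0.0084 0.0358] dq [0.001 0.006] [0.6336 0.2447 0.1218] [ 0.3  0.3 -1.1]
shift cm [0.33 0.27 9.17] spin 0.0041 open 0.505
```

send_rows(motion=[0.1,0.4,4.5,0,3])

```text
time: 21.35
eef_pos: [0.6376, 0.2469, 0.0876]
tcp_rot: [0.708, -0.705, -0.004, -0.024]
contact_force: [1.4, 0.4, -0.7]
opening: 0.504
```

```bash
python3 settle.py 4 .6295 .2465 .027
```

```text
21.55 -0.0143 tilt [0.0074 0.0356] dq [-0.023 -0.038] [0.6297 0.2453 0.0773] [ 0.2 -0.1 -0.5]
shift cm [0.06 0.06 5.03] spin 0.0041 open 0.507
```

send_rows(motion=[0,0,2.5,0,3])

```text
time: 21.65
eef_pos: [0.6348, 0.2472, 0.0592]
tcp_rot: [0.708, -0.706, -0.007, -0.02]
contact_force: [1.3, -0.6, 0.5]
opening: 0.504
```

```bash
python3 settle.py 4 .6295 .2465 .027
```

```text
21.85 -0.0154 tilt [0.0084 0.0358] dq [-0.012 -0.014] [0.6305 0.2463 0.0538] [-0.7  0.1 -0.1]
shift cm [0.08 0.12 2.68] spin 0.0042 open 0.502
```

send_rows(motion=[0,0,1.5,0,3])

```text
time: 21.95
eef_pos: [0.6339, 0.2475, 0.0431]
tcp_rot: [0.708, -0.706, -0.007, -0.019]
contact_force: [0.3, 0.0, -0.2]
opening: 0.505
```

```bash
python3 settle.py 5 .6295 .2465 .027;python3 ring.py red;
```

```text
22.2 -0.0153 tilt [0.0084 0.0358] dq [-0.004 -0.005] [0.6307 0.2469 0.0389] [-0.2 -0.6 -1.2]
shift cm [0.08 0.13 1.19] spin 0.0042 open 0.502
red [0.6292 0.2466] 1274 0.0012
blue [0.6178 0.1431] 2086 0.001
green [0.5254 0.2583] 184 0.001
```

send_rows(motion=[0,0.1,0.8,0,3])

```text
time: 22.35
eef_pos: [0.6314, 0.2475, 0.0328]
tcp_rot: [0.708, -0.706, -0.009, -0.017]
contact_force: [0.8, 0.1, -1.1]
opening: 0.505
```

```bash
python3 settle.py 4 .6293 .2466 .027
```

```text
22.55 -0.0147 tilt [0.0078 0.0357] dq [-0.006 -0.008] [0.6295 0.2471 0.0306] [ 0.4 -0.9 -1.2]
shift cm [0.06 0.02 0.35] spin 0.0042 open 0.506
```

send_rows(motion=[0,0,0.3,0,3])

```text
time: 22.65
eef_pos: [0.63, 0.2473, 0.0281]
tcp_rot: [0.708, -0.706, -0.009, -0.016]
contact_force: [-0.3, 0.1, -0.8]
opening: 0.503
```

```bash
python3 settle.py 4 .6293 .2466 .026
```

```text
22.85 -0.0144 tilt [0.0074 0.0356] dq [-0.003 -0.004] [0.6294 0.2472 0.0274] [ 0.1  0.2 -2.3]
shift cm [0.07 0.01 0.13] spin 0.0041 open 0.506
```

send_rows(motion=[0,0,0.15,0,3])

```text
time: 22.95
eef_pos: [0.6297, 0.2473, 0.0262]
tcp_rot: [0.708, -0.706, -0.01, -0.016]
contact_force: [-0.1, 0.0, -0.8]
opening: 0.506
```

```bash
python3 settle.py 3 .6293 .2466 .026
```

```text
23.1 -0.0146 tilt [0.0077 0.0356] dq [0. 0.] [0.6295 0.2473 0.026 ] [-0.3  0.2  0.1]
shift cm [ 0.06  0.02 -0.01] spin 0.0041 open 0.505
```

send_rows(motion=[0,0,0.15,0,3])

```text
time: 23.2
eef_pos: [0.6298, 0.2473, 0.0258]
tcp_rot: [0.708, -0.706, -0.01, -0.015]
contact_force: [-3.2, -1.3, 8.7]
opening: 0.504
```

```bash
python3 settle.py 3 .6293 .2466 .026
```

```text
23.35 -0.0142 tilt [0.0073 0.0353] dq [0.001 0.   ] [0.6297 0.2473 0.0258] [-3.3 -0.3  5.6]
shift cm [ 0.07  0.04 -0.02] spin 0.0044 open 0.505
```

The jar is in contact at 5–8 N, so I'll release it and lift.

send_rows(motion=[0,0,0,0,5,0,0,0,0,5.5,0,0,0,0,6.5,0,0,0,0,6.5])

```text
time: 23.75
eef_pos: [0.6303, 0.2475, 0.026]
tcp_rot: [0.708, -0.706, -0.009, -0.016]
contact_force: [0.8, 0.5, 0.0]
opening: 0.76
```

```bash
python3 settle.py 3; python3 w.py red w7.png
```

```text
23.9 -0.0159 tilt [0.009  0.0359] dq [ 0.001 -0.001] [0.6302 0.2475 0.026 ] [-0.1 -0.2 -0. ]
cap [0.6323 0.2475] [0.63   0.2477] 0.0223 z 0.0627 7087
ring [0.6289 0.2468] 0.0326
```

View pics/w7.png

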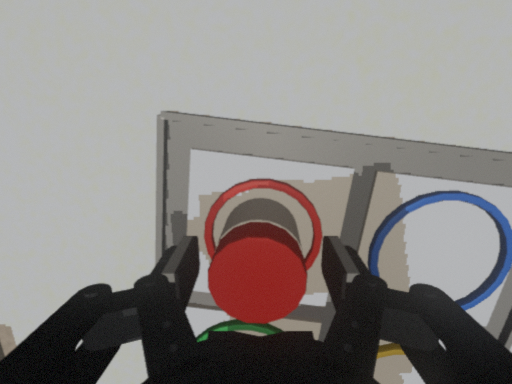

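The jar stands in the red ring: its top is at z = 62.7 mm, and it is centred within about 1 mm. Now the yellow bottle.

send_rows(motion=[0,0,-2,0,6.5,0,0,-3.5,0,6.5,0,0,-4,0,6.5,0,0,-4,0,6.5,0,0,-3,0,6.5,0,0,-1.5,0,6.5])

```text
time: 24.55
eef_pos: [0.6257, 0.2402, 0.2059]
tcp_rot: [0.708, -0.706, -0.013, -0.011]
contact_force: [0.9, -0.3, -0.2]
opening: 0.76
```

```bash
python3 settle.py 3 .5533 -.2635 .2
```

```text
24.7 -0.0006 tilt [-0.006   0.0327] dq [0.037 0.051] [0.6249 0.24   0.2028] [-0.7  0.2  0.3]
shift cm [50.31  7.35 -1.33] spin 0.0037 open 0.759
```

send_rows(motion=[2,0.3,0,0,6.5,3.5,0.5,0,0,6.5,4.7,0.7,0,0,6.5,4.7,0.7,0,0,6.5,4.7,0.7,0,0,6.5,4.7,0.7,0,0,6.5,4.7,0.7,0,0,6.5,4.7,0.7,0,0,6.5,4.7,0.7,0,0,6.5,4.7,0.7,0,0,6.5,3,0.5,0,0,6.5,1.5,0.2,0,0,6.5])

```text
time: 25.9
eef_pos: [0.5311, -0.2549, 0.152]
tcp_rot: [0.709, -0.705, -0.037, 0.006]
contact_force: [0.5, 0.6, 0.3]
opening: 0.759
```

```bash
python3 settle.py 3 .5533 -.2635 .2
```

```text
26.05 0.074 tilt [-0.0595  0.0439] dq [-0.021 -0.004] [ 0.5325 -0.2526  0.1529] [ 1.7  0.5 -0.8]
shift cm [ 0.89 -1.79 -4.87] spin 0.0061 open 0.759
```

send_rows(motion=[0.9,-1.8,-4.5,0,6.5])

```text
time: 26.15
eef_pos: [0.5463, -0.2574, 0.1857]
tcp_rot: [0.709, -0.703, -0.048, 0.007]
contact_force: [1.4, -0.0, -0.6]
opening: 0.76
```

```bash
python3 settle.py 4
```

```text
26.35 0.0712 tilt [-0.0571  0.0425] dq [0.015 0.048] [ 0.5544 -0.2623  0.1976] [-0.4  0.1 -0.8]
```

send_rows(motion=[0,0,5,0,6.5,0,0,-5,0,6.5])

```text
time: 26.55
eef_pos: [0.5404, -0.2498, 0.1674]
tcp_rot: [0.711, -0.701, -0.056, 0.009]
contact_force: [-2.3, 3.1, -10.0]
opening: 0.764
```

```bash
python3 settle.py 4
```

```text
26.75 0.0512 tilt [-0.0406  0.0312] dq [-0.    -0.024] [ 0.5587 -0.2629  0.1983] [ 0.5 -0.3  1.1]
```

send_rows(motion=[0,0,5,0,6.5,0,0,-5,0,6.5])

```text
time: 26.95
eef_pos: [0.5487, -0.255, 0.1711]
tcp_rot: [0.711, -0.702, -0.039, 0.006]
contact_force: [-2.2, 2.8, -8.1]
opening: 0.763
```

```bash
python3 settle.py 4 .5533 -.2635 .2
```

```text
27.15 0.0207 tilt [-0.0155  0.0139] dq [-0.003 -0.002] [ 0.5654 -0.2666  0.2015] [ 1.   0.3 -0.2]
shift cm [-0.33  1.2   0.17] spin 0.0137 open 0.765
```

send_rows(motion=[-0.3,1.2,4,0.013,6.5,0,0,-1,0,6.5])

```text
time: 27.35
eef_pos: [0.554, -0.2639, 0.173]
tcp_rot: [0.707, -0.707, -0.008, 0.0]
contact_force: [0.1, 1.3, -2.5]
opening: 0.76
```

```bash
python3 settle.py 4; python3 w.py yellow w8.png; python3 settle.py 1 .5533 -.264 .1
```

```text
27.55 -0.0101 tilt [ 0.0098 -0.0036] dq [0.01  0.015] [ 0.5622 -0.2694  0.1863] [ 0.4  0.3 -0.2]
cap [ 0.5544 -0.2655] [ 0.5521 -0.2647] 0.0166 z 0.0868 118
27.65 -0.0069 tilt [ 0.0072 -0.0018] dq [0.008 0.025] [ 0.5612 -0.2687  0.1846] [ 0.4 -0.6 -0.2]
shift cm [-0.48  0.85  8.45] spin 0.0013 open 0.76
```

View pics/w8.png

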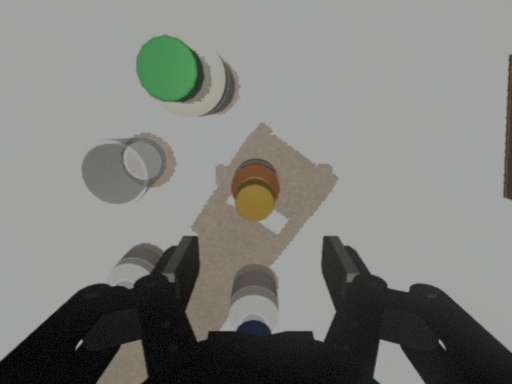

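The view shows the amber bottle's cap at (254,200). The blue bottle is behind the palm at (255,320) and the green one at (170,68), and both are clear.

send_rows(motion=[-0.4,0.9,5,0,6.5])

```text
time: 27.75
eef_pos: [0.5592, -0.2693, 0.1444]
tcp_rot: [0.708, -0.706, 0.014, -0.004]
contact_force: [2.1, -1.3, -0.3]
opening: 0.759
```

```bash
sed -i "s/yellow=(H>22)&(H<35)/yellow=(H>14)\&(H<35)/; s/zt-.006/zt-.004/" w.py; python3 settle.py 4; python3 w.py yellow w9.png; python3 settle.py 1 .553 -.2645 .1
```

```text
27.95 -0.0049 tilt [ 0.0056 -0.0006] dq [-0.024 -0.05 ] [ 0.5524 -0.2646  0.1343] [-0.1 -0.   0.4]
cap [ 0.5525 -0.2645] [ 0.5517 -0.2646] 0.0177 z 0.0868 1748
28.05 -0.0101 tilt [ 0.0098 -0.0036] dq [-0.009 -0.011] [ 0.5539 -0.2657  0.1368] [-0.4 -0.5  0.8]
shift cm [-0.13  0.13  3.67] spin 0.0014 open 0.757
```

View pics/w9.png

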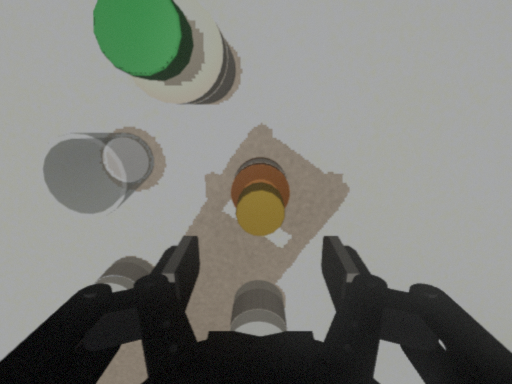

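send_rows(motion=[-0.1,0.2,4,0,6.5])

```text
time: 28.15
eef_pos: [0.5582, -0.2688, 0.1055]
tcp_rot: [0.708, -0.706, 0.014, -0.004]
contact_force: [1.4, -0.7, 0.8]
opening: 0.759
```

```bash
python3 settle.py 4 .552 -.2646 .056
```

```text
28.35 -0.0101 tilt [ 0.0099 -0.0036] dq [-0.022 -0.028] [ 0.5526 -0.265   0.0976] [-1.  -0.6  0.3]
shift cm [-0.05  0.1   4.16] spin 0.0014 open 0.761
```

send_rows(motion=[0,0.1,3.2,0,6.5])

```text
time: 28.45
eef_pos: [0.5569, -0.2684, 0.0729]
tcp_rot: [0.708, -0.707, 0.012, -0.003]
contact_force: [0.9, -0.5, 0.9]
opening: 0.757
```

```bash
python3 settle.py 4 .552 -.2646 .056
```

```text
28.65 -0.0107 tilt [ 0.0103 -0.0039] dq [-0.015 -0.019] [ 0.5524 -0.2653  0.0669] [ 0.2 -1.1  0.6]
shift cm [-0.08  0.05  1.09] spin 0.0014 open 0.761
```

send_rows(motion=[0,0,1,0,6.5])

```text
time: 28.75
eef_pos: [0.5547, -0.2668, 0.0603]
tcp_rot: [0.708, -0.707, 0.008, -0.003]
contact_force: [0.1, -0.1, -0.1]
opening: 0.761
```

```bash
python3 settle.py 4 .552 -.2646 .056; python3 w.py yellow w10.png
```

```text
28.95 -0.0113 tilt [ 0.0108 -0.0042] dq [-0.001 -0.002] [ 0.5527 -0.2655  0.0574] [ 0.6 -0.4 -0.1]
shift cm [-0.09  0.07  0.14] spin 0.0015 open 0.758
cap [ 0.5529 -0.2645] [ 0.5514 -0.2644] 0.018 z 0.0867 4142
```

View pics/w10.png

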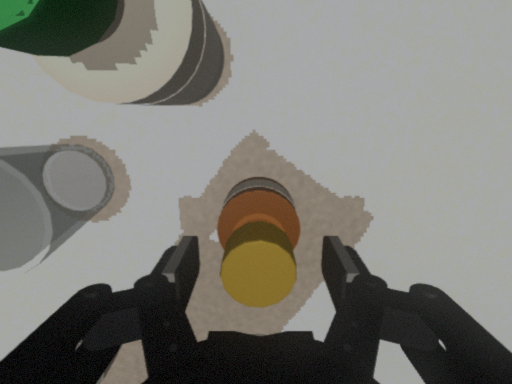

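The cap is centred at (259,263), so I'll close.

send_rows(motion=[0,0,0,0,2,0,0,0,0,2,0,0,0,0,2,0,0,0,0,2,0,0,0,0,2,0,0,0,0,2], grip_force=45)

```text
time: 29.6
eef_pos: [0.5532, -0.2657, 0.0585]
tcp_rot: [0.708, -0.707, 0.006, -0.002]
contact_force: [0.2, 0.1, 0.2]
opening: 0.407
```

```bash
python3 settle.py 2 .552 -.2646 .056
```

```text
29.7 -0.0128 tilt [ 0.0122 -0.005 ] dq [0.001 0.   ] [ 0.5533 -0.2657  0.0585] [-0.2  0.  -0.3]
shift cm [-0.11  0.13  0.24] spin 0.0016 open 0.406
```

send_rows(motion=[0,0,-1,0,2,0,0,-2.5,0,2,0,0,-4,0,2,0,0,-4,0,2,0,0,-2.5,0,2,0,0,-1,0,2])

```text
time: 30.3
eef_pos: [0.5485, -0.2632, 0.2108]
tcp_rot: [0.708, -0.707, 0.001, -0.001]
contact_force: [0.2, 0.3, -1.0]
opening: 0.408
```

```bash
python3 settle.py 3 .5145 .1535 .22
```

```text
30.45 0.0028 tilt [-0.0009  0.0037] dq [0.032 0.044] [ 0.5475 -0.2626  0.2072] [ 0.3  0.7 -1.9]
shift cm [-41.62   3.25  -1.12] spin 0.0013 open 0.406
```

send_rows(motion=[-1.5,0.1,-0.2,0,2,-3,0.2,-0.3,0,2,-4.2,0.3,-0.3,0,2,-4.2,0.3,-0.3,0,2,-4.2,0.3,-0.3,0,2,-4.2,0.3,-0.3,0,2,-4.2,0.3,-0.3,0,2,-4.2,0.3,-0.3,0,2,-4.2,0.3,-0.3,0,2,-3,0.3,-0.3,0,2,-2,0.2,-0.2,0,2,-1,0.1,0,0,2])

```text
time: 31.65
eef_pos: [0.4981, 0.1618, 0.2162]
tcp_rot: [-0.706, 0.707, 0.025, -0.011]
contact_force: [0.5, -0.4, -1.7]
opening: 0.406
```

```bash
python3 settle.py 4 .5145 .1535 .22
```

```text
31.85 0.0469 tilt [-0.049   0.0192] dq [-0.006 -0.009] [0.4995 0.159  0.2169] [ 0.3  0.3 -0.6]
shift cm [ 0.54 -1.48 -0.4 ] spin -0.004 open 0.407
```

send_rows(motion=[0.5,-1.5,5,0,2,0,0,-5,0,2])

```text
time: 32.05
eef_pos: [0.5047, 0.1511, 0.1939]
tcp_rot: [-0.704, 0.709, 0.034, -0.024]
contact_force: [-2.0, -0.3, -7.2]
opening: 0.407
```

```bash
python3 settle.py 4
```

```text
32.25 0.0264 tilt [-0.0282  0.0208] dq [-0.019  0.018] [0.5189 0.1533 0.2209] [ 0.1 -0.2 -1.1]
```

send_rows(motion=[0,0,5,0,2,0,0,-3,0,2])

```text
time: 32.45
eef_pos: [0.509, 0.1516, 0.189]
tcp_rot: [-0.704, 0.71, 0.024, -0.01]
contact_force: [-2.9, -0.5, -8.5]
opening: 0.406
```

```bash
python3 settle.py 4 .5145 .1535 .12;python3 ring.py yellow
```

```text
32.65 -0.002 tilt [0.     0.0233] dq [ 0.006 -0.009] [0.5263 0.1534 0.2127] [-0.1  0.1 -1. ]
shift cm [0.21 1.18 9.27] spin -0.0068 open 0.408
red [0.6289 0.2465] 519 0.0011
blue [0.6173 0.1426] 750 0.001
green [0.5251 0.2578] 464 0.0008
```

send_rows(motion=[0.1,1.2,5,0,2])

```text
time: 32.8
eef_pos: [0.5222, 0.1542, 0.1719]
tcp_rot: [-0.705, 0.709, 0.001, 0.017]
contact_force: [2.0, 0.0, -1.4]
opening: 0.41
```

```bash
python3 settle.py 4 .5143 .154 .07
```

```text
33.0 0.0 tilt [-0.002   0.0231] dq [-0.019 -0.073] [0.5139 0.1537 0.1625] [-0.5 -0.6 -1. ]
shift cm [ 0.18 -0.06  9.25] spin -0.0067 open 0.407
```

send_rows(motion=[0,0,5,0,2])

```text
time: 33.1
eef_pos: [0.5231, 0.1558, 0.1228]
tcp_rot: [-0.705, 0.709, 0.001, 0.017]
contact_force: [2.3, 0.2, -1.2]
opening: 0.403
```

```bash
python3 settle.py 4 .5143 .154 .07;python3 ring.py yellow
```

```text
33.3 -0.0015 tilt [-0.0005  0.0233] dq [-0.029 -0.037] [0.5152 0.155  0.1142] [-0.   0.6 -0.4]
shift cm [0.2  0.08 4.41] spin -0.0067 open 0.409
red [0.6287 0.2462] 1144 0.0011
yellow [0.5132 0.1542] 248 0.0009
blue [0.6172 0.1425] 1777 0.0011
green [0.5251 0.2577] 1080 0.0009
```

send_rows(motion=[0.2,0.1,2.7,0,2])

```text
time: 33.45
eef_pos: [0.5213, 0.1544, 0.0954]
tcp_rot: [-0.705, 0.709, 0.003, 0.015]
contact_force: [0.0, -0.9, -0.2]
opening: 0.412
```

```bash
python3 settle.py 4 .5143 .153 .0695
```

```text
33.65 -0.0068 tilt [0.0048 0.0239] dq [-0.009 -0.008] [0.5164 0.1539 0.0904] [ 0.7 -0.6 -1.5]
shift cm [0.14 0.21 2.09] spin -0.0066 open 0.405
```

send_rows(motion=[0,0,1,0,2])

```text
time: 33.75
eef_pos: [0.519, 0.1544, 0.0835]
tcp_rot: [-0.705, 0.709, 0.005, 0.013]
contact_force: [0.3, -0.2, -0.9]
opening: 0.404
```

```bash
python3 settle.py 4 .5143 .153 .0695
```

```text
33.95 -0.0071 tilt [0.0051 0.0239] dq [-0.002 -0.002] [0.5166 0.1541 0.0807] [ 1.8 -0.5 -1.4]
shift cm [0.14 0.23 1.12] spin -0.0065 open 0.405
```

send_rows(motion=[0.1,0.2,0.8,0,2])

```text
time: 34.05
eef_pos: [0.516, 0.1535, 0.074]
tcp_rot: [-0.705, 0.709, 0.006, 0.012]
contact_force: [0.8, -1.0, -1.6]
opening: 0.401
```

```bash
python3 settle.py 3 .5143 .153 .0695
```

```text
34.2 -0.0051 tilt [0.0032 0.0237] dq [-0.004 -0.012] [0.5138 0.1532 0.0718] [-0.7  0.6 -0.4]
shift cm [ 0.03 -0.05  0.23] spin -0.0066 open 0.408
```

send_rows(motion=[0,0,0.3,0,2])

```text
time: 34.3
eef_pos: [0.5141, 0.1533, 0.0691]
tcp_rot: [-0.705, 0.709, 0.007, 0.01]
contact_force: [0.5, 0.4, -0.4]
opening: 0.406
```

```bash
python3 settle.py 3 .5143 .153 .0695
```

```text
34.45 -0.0058 tilt [0.0038 0.0238] dq [-0.001  0.002] [0.5141 0.1534 0.0691] [ 0.3 -0.1 -0.6]
shift cm [ 0.04 -0.02 -0.04] spin -0.0066 open 0.408
```

send_rows(motion=[0,0,0.15,0,2])

```text
time: 34.55
eef_pos: [0.5149, 0.1535, 0.0689]
tcp_rot: [-0.705, 0.709, 0.007, 0.01]
contact_force: [-3.5, 0.4, 10.2]
opening: 0.405
```

```bash
python3 settle.py 3 .5143 .153 .0695
```

```text
34.7 -0.0065 tilt [0.0046 0.0237] dq [-0.002  0.001] [0.5148 0.1535 0.069 ] [-2.4  0.4  5.7]
shift cm [ 0.05  0.04 -0.05] spin -0.0064 open 0.409
```

The bottle is in contact, so I'll release it and check.

send_rows(motion=[0,0,0,0,4,0,0,0,0,4.5,0,0,0,0,6,0,0,0,0,6.5,0,0,0,0,6.5])

```text
time: 35.2
eef_pos: [0.515, 0.1535, 0.069]
tcp_rot: [-0.705, 0.709, 0.007, 0.01]
contact_force: [1.2, 0.5, 0.1]
opening: 0.759
```

```bash
python3 w.py yellow w11.png;python3 settle.py 1
```

```text
cap [0.5142 0.156 ] [0.5128 0.1558] 0.0179 z 0.0967 3997
ring [0.5132 0.1541] 0.0363
35.3 -0.0075 tilt [0.0056 0.0238] dq [-0.001 -0.001] [0.5151 0.1535 0.0691] [-0.  -1.2 -0.6]
```

View pics/w11.png

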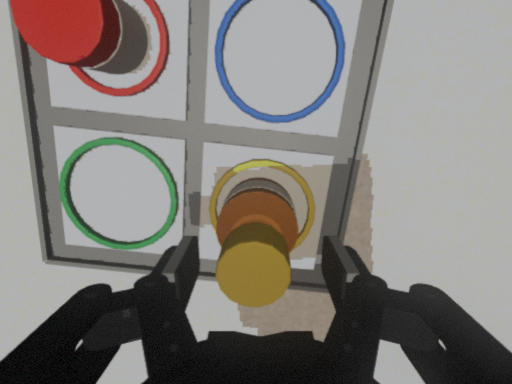

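The yellow bottle stands in its ring with its top at 96.7 mm. Now the blue one.

send_rows(motion=[0,0,-1.5,0,6.5,0,0,-3,0,6.5,0,0,-4,0,6.5,0,0,-4,0,6.5,0,0,-2.5,0,6.5,0,0,-1,0,6.5])

```text
time: 35.9
eef_pos: [0.5126, 0.1493, 0.2371]
tcp_rot: [-0.705, 0.709, 0.008, 0.009]
contact_force: [-0.0, 0.0, -0.4]
opening: 0.763
```

```bash
python3 settle.py 2 .4147 -.2635 .22
```

```text
36.0 -0.0029 tilt [0.0011 0.0233] dq [0.042 0.062] [0.5125 0.1493 0.2357] [ 0.1  0.7 -0.1]
shift cm [41.37  9.51  0.6 ] spin -0.0066 open 0.767
```

send_rows(motion=[2,0,-0.2,0,6.5,3.5,0.1,-0.4,0,6.5,4.2,0.2,-0.4,0,6.5,4.2,0.3,-0.4,0,6.5,4.2,0.7,-0.4,0,6.5,4.2,0.9,-0.4,0,6.5,4.2,1.2,-0.4,0,6.5,4.2,1.4,-0.4,0,6.5,4.2,1.5,-0.4,0,6.5,2.5,1.5,-0.4,0,6.5,1.5,1,-0.2,0,6.5,0.8,0.5,0,0,6.5])

```text
time: 37.2
eef_pos: [0.4035, -0.2575, 0.2409]
tcp_rot: [-0.706, 0.708, 0.028, 0.002]
contact_force: [0.1, 0.3, -0.6]
opening: 0.758
```

```bash
python3 settle.py 3 .4147 -.2635 .22; python3 w.py blue w12.png
```

```text
37.35 0.0556 tilt [-0.0367  0.0419] dq [-0.01  -0.011] [ 0.4045 -0.2562  0.2414] [0.2 0.2 0.2]
shift cm [ 0.82 -1.09  2.07] spin -0.0014 open 0.76
cap [ 0.4129 -0.2626] [ 0.4126 -0.2626] 0.0177 z 0.1151 972
```

View pics/w12.png

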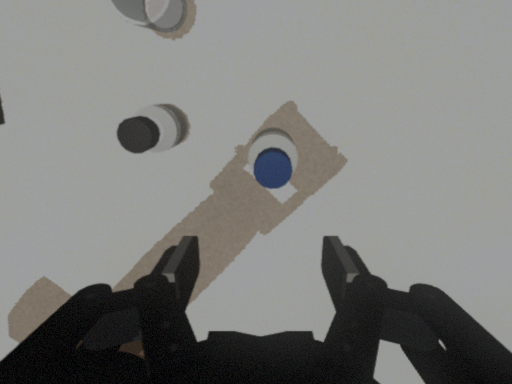

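The blue cap is at (272,168) and clear of its neighbours. I'll correct the tilt while descending.

send_rows(motion=[0.6,-0.9,5,0,6.5,0,0,-5,0,6.5])

```text
time: 37.6
eef_pos: [0.4042, -0.2495, 0.2151]
tcp_rot: [0.707, -0.705, -0.048, -0.002]
contact_force: [-3.2, 2.7, -8.6]
opening: 0.762
```

```bash
python3 settle.py 4
```

```text
37.8 0.0339 tilt [-0.0209  0.0272] dq [-0.008 -0.012] [ 0.4183 -0.2633  0.2451] [ 1.2 -0.4  0.5]
```

send_rows(motion=[0,0,5,0,6.5,0,0,-2,0,6.5])

```text
time: 38.0
eef_pos: [0.415, -0.2579, 0.2086]
tcp_rot: [0.709, -0.705, -0.021, -0.002]
contact_force: [-2.1, 1.1, -3.6]
opening: 0.758
```

```bash
python3 settle.py 4 .4128 -.2626 .14
```

```text
38.2 0.0033 tilt [0.0011 0.006 ] dq [ 0.005 -0.004] [ 0.4251 -0.2682  0.2281] [ 0.2 -0.2  0.1]
shift cm [-0.51  1.24  8.82] spin 0.0055 open 0.763
```

Tilt is now nearly zero. Next I'll descend to grip the cap with the TCP at about 0.084.

send_rows(motion=[-0.5,1.2,5,0.005,6.5])

```text
time: 38.3
eef_pos: [0.4196, -0.2688, 0.1882]
tcp_rot: [0.707, -0.707, 0.01, -0.003]
contact_force: [1.0, -0.9, -0.8]
opening: 0.763
```

```bash
python3 settle.py 4 .4128 -.2626 .085
```

```text
38.5 0.0023 tilt [0.002  0.0053] dq [-0.015 -0.063] [ 0.4138 -0.2635  0.1793] [-0.2  0.2  1.2]
shift cm [-0.04  0.12  9.43] spin 0.0005 open 0.761
```

send_rows(motion=[0,0,4.5,0,6.5])

```text
time: 38.6
eef_pos: [0.4201, -0.2691, 0.1437]
tcp_rot: [0.707, -0.707, 0.009, -0.003]
contact_force: [1.8, -1.2, 1.0]
opening: 0.766
```

```bash
python3 settle.py 3; python3 w.py blue w13.png; python3 settle.py 1 .4128 -.2626 .085
```

```text
38.75 0.004 tilt [0.0009 0.0065] dq [-0.033 -0.041] [ 0.4142 -0.2634  0.1348] [-0.2  0.6  0.2]
cap [ 0.413  -0.2625] [ 0.4125 -0.2625] 0.018 z 0.1149 2361
38.85 -0.0016 tilt [0.0048 0.0026] dq [-0.015 -0.005] [ 0.4155 -0.2646  0.1371] [-0.1 -0.1  0.2]
shift cm [-0.19  0.29  5.21] spin 0.0006 open 0.76
```

send_rows(motion=[-0.1,0.2,3.2,0,6.5])

```text
time: 38.95
eef_pos: [0.4182, -0.2678, 0.1121]
tcp_rot: [0.707, -0.707, 0.008, -0.003]
contact_force: [1.3, 0.6, 0.9]
opening: 0.76
```

```bash
python3 settle.py 4 .4128 -.2626 .085
```

```text
39.15 -0.0031 tilt [0.0059 0.0016] dq [-0.012 -0.013] [ 0.4143 -0.2642  0.1067] [-0.3 -0.3  0.7]
shift cm [-0.15  0.16  2.17] spin 0.0006 open 0.762
```

send_rows(motion=[0,0.1,1.9,0,6.5])

```text
time: 39.25
eef_pos: [0.4162, -0.2667, 0.0923]
tcp_rot: [0.707, -0.707, 0.006, -0.003]
contact_force: [0.1, -0.3, 0.4]
opening: 0.76
```

```bash
python3 settle.py 4 .4128 -.2626 .085; python3 w.py blue w14.png
```

```text
39.45 -0.0045 tilt [0.007  0.0006] dq [-0.006 -0.006] [ 0.414  -0.2646  0.0891] [ 0.3  0.2 -0.5]
shift cm [-0.2   0.12  0.41] spin 0.0007 open 0.763
cap [ 0.4132 -0.2625] [ 0.4123 -0.2626] 0.0185 z 0.1148 4065
```

View pics/w14.png

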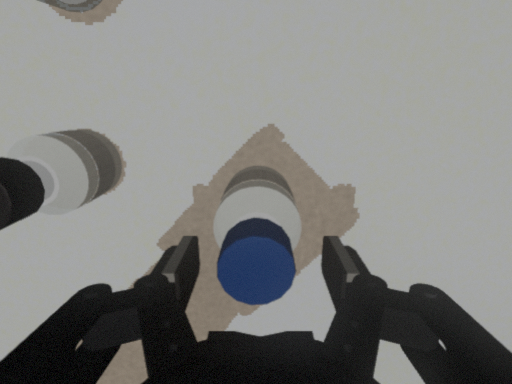

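send_rows(motion=[-0.2,0.1,0.4,0,6.5,0,0,0,0,2,0,0,0,0,2,0,0,0,0,2,0,0,0,0,2,0,0,0,0,2,0,0,0,0,2], grip_force=50)

```text
time: 40.2
eef_pos: [0.4145, -0.2636, 0.088]
tcp_rot: [0.707, -0.707, 0.005, -0.003]
contact_force: [-0.4, 0.4, 0.0]
opening: 0.427
```

```bash
python3 settle.py 2 .4128 -.2626 .085
```

```text
40.3 -0.0096 tilt [ 0.0108 -0.0028] dq [0. 0.] [ 0.4145 -0.2636  0.088 ] [ 0.2  0.2 -0.4]
shift cm [-0.1   0.17  0.3 ] spin 0.0008 open 0.427
```

send_rows(motion=[0,0,-1,0,2,0,0,-2.5,0,2,0,0,-4,0,2,0,0,-4,0,2,0,0,-3,0,2,0,0,-1.3,0,2])

```text
time: 40.9
eef_pos: [0.4096, -0.2605, 0.2479]
tcp_rot: [0.707, -0.707, -0.002, -0.003]
contact_force: [0.3, -0.9, -1.7]
opening: 0.427
```

```bash
python3 settle.py 3 .619 .1425 .25
```

```text
41.05 0.0086 tilt [-0.0025  0.0097] dq [0.031 0.05 ] [ 0.4088 -0.2598  0.2444] [ 0.5 -0.1 -2.1]
shift cm [-40.22 -21.04  -0.23] spin 0.0005 open 0.426
```

send_rows(motion=[-1.3,-0.7,-0.2,0,2,-2.6,-1.4,-0.3,0,2,-3.7,-2,-0.3,0,2,-4,-2,-0.3,0,2,-4,-2,-0.3,0,2,-4,-2,-0.3,0,2,-4,-2,-0.3,0,2,-4,-2,-0.3,0,2,-4,-2,-0.3,0,2,-3.5,-2,-0.3,0,2,-2,-1.2,-0.3,0,2,-1,-0.6,0,0,2])

```text
time: 42.25
eef_pos: [0.6033, 0.1493, 0.2481]
tcp_rot: [-0.706, 0.708, 0.029, -0.009]
contact_force: [0.8, 0.2, -1.8]
opening: 0.425
```

```bash
python3 settle.py 4 .619 .1425 .25
```

```text
42.45 0.0509 tilt [-0.0525  0.0273] dq [-0.02  -0.003] [0.6029 0.1459 0.2489] [ 0.2 -0.5 -1.9]
shift cm [ 0.32 -1.6  -0.2 ] spin -0.0063 open 0.429
```

send_rows(motion=[0.2,-1.3,5,0,2,0,0,-5,0,2])

```text
time: 42.65
eef_pos: [0.603, 0.141, 0.2216]
tcp_rot: [-0.703, 0.71, 0.04, -0.023]
contact_force: [-4.1, 0.5, -12.9]
opening: 0.425
```

```bash
python3 settle.py 4
```

```text
42.85 0.028 tilt [-0.0295  0.0283] dq [-0.009 -0.002] [0.6194 0.1425 0.2541] [-0.2 -0.  -1.8]
```

send_rows(motion=[0,0,5,0,2,0,0,-4,0,2])

```text
time: 43.05
eef_pos: [0.6037, 0.1406, 0.2228]
tcp_rot: [-0.703, 0.71, 0.032, -0.013]
contact_force: [-7.2, 1.0, -15.0]
opening: 0.427
```

```bash
python3 settle.py 4 .619 .1425 .13;python3 ring.py
```

```text
43.25 -0.0052 tilt [0.0037 0.0302] dq [ 0.011 -0.044] [0.6268 0.1421 0.2581] [ 0.6  0.8 -1.3]
shift cm [ 0.36  0.83 12.8 ] spin -0.0093 open 0.43Traceback (most recent call last):
  File "ring.py", line 3, in <module>
    n=sys.argv[1]; st=ctrl.get_state(); im,d=cams.read_camera('wrist')
      ~~~~~~~~^^^
IndexError: list index out of range
```

send_rows(motion=[0.5,0.8,5,0,2])

```text
time: 43.35
eef_pos: [0.6276, 0.1391, 0.2211]
tcp_rot: [-0.704, 0.71, 0.0, 0.022]
contact_force: [1.5, -0.2, -1.6]
opening: 0.425
```

```bash
python3 settle.py 4 
```

```text
43.55 -0.0063 tilt [0.005  0.0304] dq [-0.019 -0.055] [0.6199 0.1387 0.2091] [ 0.2  0.2 -1.1]
```

send_rows(motion=[0,0,5,0,2])

```text
time: 43.65
eef_pos: [0.6291, 0.1407, 0.1717]
tcp_rot: [-0.704, 0.71, 0.001, 0.022]
contact_force: [1.9, -0.3, -1.2]
opening: 0.431
```

```bash
python3 settle.py 3; python3 ring.py a; python3 settle.py 1 .619 .140 .099
```

```text
43.8 -0.0025 tilt [0.0011 0.0303] dq [-0.04  -0.052] [0.6197 0.1403 0.1583] [-0.8 -0.6 -1.1]
red [0.6293 0.2462] 582 0.0011
blue [0.6175 0.1425] 457 0.0008
green [0.5252 0.2574] 350 0.0008
43.9 -0.0103 tilt [0.009  0.0306] dq [-0.02  -0.017] [0.6221 0.1403 0.1621] [ 0.3 -0.5 -2. ]
shift cm [0.23 0.36 6.3 ] spin -0.0093 open 0.429
```

send_rows(motion=[0.1,0.4,4,0,2])

```text
time: 44.0
eef_pos: [0.6262, 0.1411, 0.1326]
tcp_rot: [-0.704, 0.71, 0.001, 0.022]
contact_force: [1.0, -0.9, -1.6]
opening: 0.43
```

```bash
python3 settle.py 4 .619 .140 .099 
```

```text
44.2 -0.0112 tilt [0.0099 0.0307] dq [-0.02  -0.028] [0.6191 0.1407 0.1236] [-0.1 -0.5 -1.6]
shift cm [0.15 0.03 2.46] spin -0.0092 open 0.429
```

send_rows(motion=[0,0,1.2,0,2])

```text
time: 44.3
eef_pos: [0.6223, 0.1413, 0.1162]
tcp_rot: [-0.704, 0.71, 0.005, 0.017]
contact_force: [0.4, 0.4, -0.3]
opening: 0.428
```

```bash
python3 settle.py 4 .619 .140 .099
```

```text
44.5 -0.0119 tilt [0.0105 0.0308] dq [-0.002 -0.002] [0.6195 0.1411 0.1123] [ 0.3 -0.5 -2.3]
shift cm [0.15 0.06 1.32] spin -0.0092 open 0.429
```

send_rows(motion=[0.1,0.1,0.9,0,2])

```text
time: 44.6
eef_pos: [0.6202, 0.1405, 0.1052]
tcp_rot: [-0.704, 0.71, 0.006, 0.016]
contact_force: [0.5, 0.4, -1.0]
opening: 0.432
```

```bash
python3 settle.py 3 .619 .140 .099 
```

```text
44.75 -0.0099 tilt [0.0087 0.0306] dq [-0.008 -0.009] [0.6179 0.1403 0.1023] [-0.4 -0.6 -1.7]
shift cm [ 0.04 -0.11  0.33] spin -0.0093 open 0.432
```

send_rows(motion=[0,0,0.3,0,2])

```text
time: 44.85
eef_pos: [0.6183, 0.1404, 0.0997]
tcp_rot: [-0.704, 0.71, 0.008, 0.014]
contact_force: [0.1, 0.1, -1.6]
opening: 0.429
```

```bash
python3 settle.py 3 .619 .140 .099
```

```text
45.0 -0.0097 tilt [0.0084 0.0307] dq [-0.002 -0.002] [0.6179 0.1404 0.0991] [-0.3  0.2 -2.3]
shift cm [ 0.04 -0.11  0.01] spin -0.0093 open 0.428
```

send_rows(motion=[0,0,0.2,0,2])

```text
time: 45.1
eef_pos: [0.6188, 0.1406, 0.0987]
tcp_rot: [-0.704, 0.71, 0.007, 0.015]
contact_force: [-1.2, 0.2, 8.0]
opening: 0.427
```

```bash
python3 settle.py 3 .619 .140 .099
```

```text
45.25 -0.0115 tilt [0.0102 0.0307] dq [0.    0.001] [0.6187 0.1405 0.0988] [-1.4  0.2  4.6]
shift cm [ 0.05 -0.03 -0.03] spin -0.0091 open 0.43
```

send_rows(motion=[0,0,0,0,4,0,0,0,0,4.4,0,0,0,0,5,0,0,0,0,6.5,0,0,0,0,6.5])

```text
time: 45.75
eef_pos: [0.6188, 0.1407, 0.0981]
tcp_rot: [-0.704, 0.71, 0.007, 0.015]
contact_force: [0.2, -0.1, -0.4]
opening: 0.764
```

```bash
python3 settle.py 2; python3 w.py blue w15.png
```

```text
45.85 -0.0124 tilt [0.0111 0.0311] dq [-0.002 -0.002] [0.6188 0.1407 0.0981] [-0.5 -1.1  0. ]
cap [0.6175 0.1443] [0.6165 0.1445] 0.0186 z 0.1248 4182
ring [0.6181 0.1424] 0.038
```

View pics/w15.png

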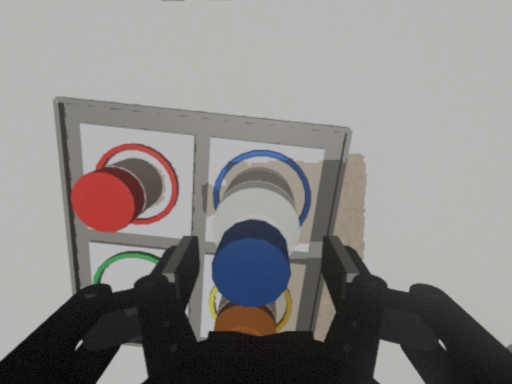

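The blue bottle stands upright, with its top at 124.8 mm and its centre within 2 mm. Now the green one.

send_rows(motion=[0,0,-1.5,0,6.5,0,0,-3,0,6.5,0,0,-4,0,6.5,0,0,-4,0,6.5,0,0,-2.5,0,6.5,0,0,-1,0,6.5])

```text
time: 46.5
eef_pos: [0.6157, 0.1353, 0.2661]
tcp_rot: [-0.704, 0.71, 0.008, 0.014]
contact_force: [-0.0, -0.4, -0.4]
opening: 0.758
```

```bash
python3 settle.py 2 .6565 -.2125 .26
```

```text
46.6 -0.0085 tilt [0.0073 0.0307] dq [0.042 0.064] [0.6157 0.1353 0.2648] [-0.2 -0.2 -0.1]
shift cm [34.74 -4.41 -0.56] spin -0.0094 open 0.761
```

send_rows(motion=[2,-0.3,-0.2,0,6.5,3.5,-0.4,-0.4,0,6.5,4.2,-0.5,-0.4,0,6.5,4.2,-0.5,-0.4,0,6.5,4.2,-0.5,-0.4,0,6.5,4.2,-0.5,-0.4,0,6.5,4.2,-0.5,-0.4,0,6.5,4,-0.5,-0.4,0,6.5,2.5,-0.3,-0.3,0,6.5,1.3,-0.2,-0.2,0,6.5])

```text
time: 47.6
eef_pos: [0.6472, -0.2164, 0.2622]
tcp_rot: [-0.706, 0.708, 0.026, 0.005]
contact_force: [0.4, 0.8, 0.0]
opening: 0.765
```

```bash
python3 settle.py 3 .6565 -.2125 .26; python3 w.py green w16.png
```

```text
47.75 0.0458 tilt [-0.0291  0.0433] dq [-0.024  0.003] [ 0.6476 -0.2141  0.263 ] [ 0.5  0.2 -0.7]
shift cm [-0.15 -0.9   0.28] spin -0.0031 open 0.763
```

View pics/w16.png

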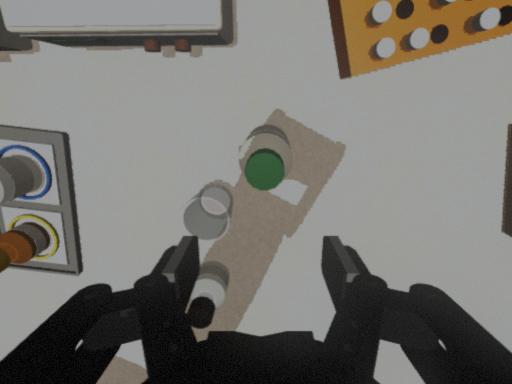

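send_rows(motion=[-0.1,-0.6,5,0,6.5,0,0,-5,0,6.5])

```text
time: 48.0
eef_pos: [0.6401, -0.2015, 0.232]
tcp_rot: [0.707, -0.706, -0.046, 0.001]
contact_force: [-3.9, 2.1, -10.7]
opening: 0.763
```

```bash
sed -i 's/V>70/V>35/; s/S>120/S>90/' w.py; python3 settle.py 4; python3 w.py green w17.png
```

```text
48.2 0.0183 tilt [-0.0045  0.0317] dq [ 0.001 -0.035] [ 0.6587 -0.2117  0.2697] [0.1 0.7 1.1]
cap [ 0.6571 -0.2125] [ 0.6567 -0.2124] 0.0179 z 0.143 986
```

send_rows(motion=[0,0,5,0,6.5,0,0,-1,0,6.5])

```text
time: 48.45
eef_pos: [0.6603, -0.2104, 0.2322]
tcp_rot: [0.708, -0.706, -0.01, -0.011]
contact_force: [-0.5, 0.2, -3.7]
opening: 0.763
```

```bash
python3 settle.py 3; python3 w.py green w18.png; python3 settle.py 1 .6565 -.2125 .16
```

```text
48.6 -0.0182 tilt [0.0281 0.0153] dq [-0.005 -0.009] [ 0.6681 -0.2148  0.2501] [0.1 0.1 1.5]
cap [ 0.6572 -0.2125] [ 0.6567 -0.2125] 0.0181 z 0.1429 1097
48.7 -0.0165 tilt [0.0266 0.0161] dq [0.01  0.028] [ 0.6676 -0.2147  0.2489] [-0.  -0.4  1. ]
shift cm [-0.08  1.34  8.86] spin 0.0031 open 0.76
```

send_rows(motion=[0,1.2,-5,0,6.5,0,0,5,0,6.5])

```text
time: 48.9
eef_pos: [0.6626, -0.2179, 0.2633]
tcp_rot: [0.708, -0.706, 0.015, -0.019]
contact_force: [1.7, -0.6, 2.3]
opening: 0.762
```

```bash
python3 settle.py 4 .6567 -.2125 .16
```

```text
49.1 -0.0036 tilt [0.0153 0.022 ] dq [-0.014 -0.033] [ 0.6548 -0.2136  0.2424] [0.1 0.5 0.3]
shift cm [ 0.07 -0.07  8.24] spin 0.0031 open 0.764
```

send_rows(motion=[0,0,5,0,6.5])

```text
time: 49.2
eef_pos: [0.6614, -0.2154, 0.2041]
tcp_rot: [0.708, -0.706, 0.008, -0.016]
contact_force: [1.0, 0.5, 1.3]
opening: 0.759
```

```bash
python3 settle.py 4 .6567 -.2125 .16
```

```text
49.4 -0.0018 tilt [0.0138 0.0228] dq [-0.031 -0.049] [ 0.6554 -0.2124  0.1925] [0.7 0.4 0.1]
shift cm [ 0.09 -0.08  3.25] spin 0.0032 open 0.761
```

send_rows(motion=[0,0,4,0,6.5])

```text
time: 49.5
eef_pos: [0.6616, -0.2144, 0.1633]
tcp_rot: [0.708, -0.706, 0.006, -0.016]
contact_force: [0.9, -1.2, 0.9]
opening: 0.762
```

```bash
python3 settle.py 4 .6567 -.2125 .114
```

```text
49.7 -0.0023 tilt [0.0142 0.0226] dq [-0.024 -0.031] [ 0.6564 -0.2117  0.1541] [-0.2 -0.4 -0.1]
shift cm [0.17 0.02 4.  ] spin 0.0032 open 0.76
```

send_rows(motion=[0.1,0,2.5,0,6.5])

```text
time: 49.8
eef_pos: [0.6608, -0.2141, 0.1368]
tcp_rot: [0.708, -0.706, 0.003, -0.015]
contact_force: [0.1, -0.4, 0.3]
opening: 0.761
```

```bash
python3 settle.py 3 .6567 -.2125 .114; python3 w.py green w19.png;python3 settle.py 1 .6567 -.2125 .114
```

```text
49.95 -0.0021 tilt [0.014  0.0227] dq [-0.016 -0.019] [ 0.6568 -0.2122  0.1301] [ 0.5 -0.7  0.1]
shift cm [0.07 0.04 1.61] spin 0.0032 open 0.763
cap [ 0.6576 -0.2126] [ 0.6567 -0.2122] 0.0187 z 0.1428 3594
50.05 -0.0051 tilt [0.0167 0.0213] dq [-0.003 -0.005] [ 0.6577 -0.2126  0.1314] [-0.1  0.1  0.4]
shift cm [0.03 0.13 1.74] spin 0.0033 open 0.761
```

View pics/w19.png

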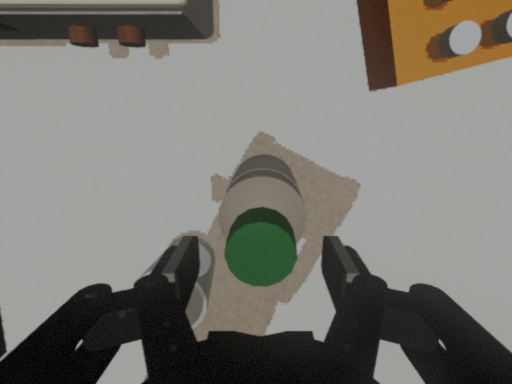

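send_rows(motion=[0,0.1,1.7,0,6.5])

```text
time: 50.15
eef_pos: [0.6597, -0.2136, 0.1191]
tcp_rot: [0.708, -0.706, 0.003, -0.015]
contact_force: [0.3, 0.4, 1.0]
opening: 0.765
```

```bash
python3 settle.py 4 .6567 -.2125 .114
```

```text
50.35 -0.0035 tilt [0.0153 0.022 ] dq [-0.005 -0.013] [ 0.6565 -0.212   0.1137] [-0.3 -0.2 -0.3]
shift cm [ 0.05 -0.02 -0.03] spin 0.0032 open 0.761
```

send_rows(motion=[0,0,0.1,0,6.5,0,0,0,0,2,0,0,0,0,2,0,0,0,0,2,0,0,0,0,2,0,0,0,0,2,0,0,0,0,2], grip_force=60)

```text
time: 51.05
eef_pos: [0.6571, -0.2123, 0.1137]
tcp_rot: [0.708, -0.706, -0.001, -0.013]
contact_force: [0.3, -0.1, 0.1]
opening: 0.428
```

```bash
python3 settle.py 2 .6567 -.2125 .114
```

```text
51.15 -0.0053 tilt [0.0168 0.021 ] dq [0. 0.] [ 0.6571 -0.2123  0.1137] [0.2 0.2 0.6]
shift cm [ 0.02  0.04 -0.03] spin 0.0035 open 0.427
```

send_rows(motion=[0,0,-1,0,2,0,0,-2.5,0,2,0,0,-4,0,2,0,0,-4,0,2,0,0,-4,0,2,0,0,-2.5,0,2,0,0,-1,0,2])

```text
time: 51.85
eef_pos: [0.6503, -0.2146, 0.304]
tcp_rot: [0.708, -0.706, -0.01, -0.011]
contact_force: [0.5, -0.3, -2.5]
opening: 0.425
```

```bash
python3 settle.py 3 .5255 .2575 .3
```

```text
52.0 0.0174 tilt [-0.0032  0.0316] dq [0.031 0.05 ] [ 0.6496 -0.2142  0.3001] [-0.6  0.4 -2.7]
shift cm [-47.18  12.27   1.54] spin 0.0029 open 0.427
```

send_rows(motion=[-1.3,0.3,-0.2,0,2,-2.6,0.6,-0.4,0,2,-3.7,0.9,-0.4,0,2,-4.2,1,-0.4,0,2,-4.2,1,-0.4,0,2,-4.2,1,-0.4,0,2,-4.2,1,-0.4,0,2,-4.2,1,-0.4,0,2,-4.2,1,-0.4,0,2,-3.7,0.9,-0.4,0,2,-2.4,0.7,-0.3,0,2,-1.2,0.3,-0.1,0,2])

```text
time: 53.2
eef_pos: [0.5331, 0.2077, 0.3281]
tcp_rot: [0.707, -0.706, -0.038, 0.005]
contact_force: [0.7, 0.1, -1.5]
opening: 0.425
```

```bash
python3 settle.py 4 .5255 .2575 .3
```

```text
53.4 0.0513 tilt [-0.0593  0.0452] dq [-0.001 -0.013] [0.5349 0.2047 0.3286] [ 0.3 -1.2 -1.6]
shift cm [-5.15  0.77  3.14] spin -0.0035 open 0.426
```

The lateral tilt would be about 3° here. There is time in hand, so I'll go back to the other side, where an outward correction cancels it.

send_rows(motion=[1.3,-0.2,0,0,2,2.6,-0.4,-0.1,0,2,4,-0.6,-0.2,0,2,4.5,-0.7,-0.2,0,2,4.5,-0.7,-0.2,0,2,4.5,-0.7,-0.2,0,2,4.5,-0.7,-0.2,0,2,4.5,-0.7,-0.2,0,2,4,-0.6,-0.2,0,2,2.6,-0.4,-0.1,0,2,1.3,-0.2,0,0,2])

```text
time: 54.5
eef_pos: [0.5878, -0.2182, 0.319]
tcp_rot: [-0.698, 0.715, 0.037, -0.009]
contact_force: [-0.0, 0.9, -2.6]
opening: 0.427
```

```bash
python3 settle.py 4 .5255 .2575 .3
```

```text
54.7 0.0765 tilt [-0.0641  0.0419] dq [-0.015  0.003] [ 0.5884 -0.2136  0.3194] [ 0.1  1.2 -2.2]
shift cm [-46.84   7.08   4.31] spin -0.0223 open 0.426
```

send_rows(motion=[0,0,5,-0.02,2,0,0,-5,0,2])

```text
time: 54.9
eef_pos: [0.5662, -0.1991, 0.2759]
tcp_rot: [0.706, -0.705, -0.069, 0.016]
contact_force: [-5.8, 3.4, -15.9]
opening: 0.426
```

```bash
python3 settle.py 4
```

```text
55.1 0.0523 tilt [-0.0427  0.0308] dq [-0.005 -0.134] [ 0.5918 -0.2133  0.3222] [ 0.7  0.1 -1. ]
```

send_rows(motion=[0,0,5,0,2,0,0,-5,0,2])

```text
time: 55.3
eef_pos: [0.5783, -0.2041, 0.2873]
tcp_rot: [0.708, -0.705, -0.042, 0.009]
contact_force: [-5.7, 2.6, -15.5]
opening: 0.426
```

```bash
python3 settle.py 4
```

```text
55.5 0.0055 tilt [-0.0018  0.0082] dq [ 0.004 -0.076] [ 0.6001 -0.2165  0.3301] [ 1.1 -0.5 -1.2]
```

send_rows(motion=[0,0,5,0,2,0,0,-5,0,2])

```text
time: 55.7
eef_pos: [0.5937, -0.2124, 0.3031]
tcp_rot: [0.709, -0.705, -0.01, -0.0]
contact_force: [-4.8, 3.3, -16.1]
opening: 0.427
```

```bash
python3 settle.py 4
```

```text
55.9 -0.0482 tilt [ 0.0452 -0.0179] dq [ 0.008 -0.018] [ 0.6104 -0.2217  0.3402] [-1.  -0.3 -0.5]
```

send_rows(motion=[0,0,5,0,2,0,0,-5,0,2])

```text
time: 56.1
eef_pos: [0.6064, -0.2195, 0.315]
tcp_rot: [0.709, -0.705, 0.017, -0.008]
contact_force: [-5.2, 2.2, -16.6]
opening: 0.422
```

```bash
python3 settle.py 4 .5255 .2575 .32
```

```text
56.3 -0.0993 tilt [ 0.0898 -0.0425] dq [0.01  0.001] [ 0.6205 -0.2271  0.3498] [ 0.2 -0.2 -1.8]
shift cm [-48.58   9.37   0.06] spin 0.0034 open 0.426
```

send_rows(motion=[0,0,-5,0,2,0,0,5,0,2])

```text
time: 56.5
eef_pos: [0.6291, -0.2318, 0.3662]
tcp_rot: [0.707, -0.703, 0.066, -0.022]
contact_force: [2.0, -0.5, 1.7]
opening: 0.427
```

```bash
python3 settle.py 4
```

```text
56.7 -0.0951 tilt [ 0.0861 -0.0406] dq [-0.019 -0.014] [ 0.6218 -0.228   0.3421] [-0.1  0.1 -2.4]
```

send_rows(motion=[0,0,-5,0,2,0,0,5,0,2])

```text
time: 56.9
eef_pos: [0.6255, -0.23, 0.3623]
tcp_rot: [0.708, -0.704, 0.054, -0.019]
contact_force: [2.0, -1.4, 2.0]
opening: 0.426
```

```bash
python3 settle.py 4 .5255 .2575 .32
```

```text
57.1 -0.0762 tilt [ 0.0696 -0.0315] dq [-0.019 -0.032] [ 0.6192 -0.2268  0.3402] [ 0.  -1.  -1.7]
shift cm [-48.5    9.2   -0.16] spin 0.0037 open 0.425
```

send_rows(motion=[0,0,-5,0,2,0,0,5,0,2])

```text
time: 57.3
eef_pos: [0.6216, -0.228, 0.361]
tcp_rot: [0.708, -0.705, 0.043, -0.015]
contact_force: [1.4, -1.6, 2.4]
opening: 0.428
```

```bash
python3 settle.py 4 .5255 .2575 .32
```

```text
57.5 -0.0542 tilt [ 0.0503 -0.0209] dq [-0.018 -0.04 ] [ 0.6155 -0.2249  0.3395] [-0.3 -0.2 -2.4]
shift cm [-48.31   8.84   0.48] spin 0.004 open 0.426
```

send_rows(motion=[-1.3,0.3,0,0,2,-2.6,0.5,-0.2,0,2,-3.8,0.7,-0.2,0,2,-4.5,0.8,-0.2,0,2,-4.5,0.8,-0.2,0,2,-4.5,0.8,-0.2,0,2,-4.5,0.8,-0.2,0,2,-4.5,0.8,-0.2,0,2,-4.5,0.8,-0.2,0,2,-4,0.8,-0.2,0,2,-2.4,0.5,-0.2,0,2,-1.2,0.3,0,0,2])

```text
time: 58.7
eef_pos: [0.5319, 0.219, 0.3715]
tcp_rot: [0.707, -0.706, 0.036, -0.024]
contact_force: [0.2, -1.0, -2.6]
opening: 0.426
```

```bash
python3 settle.py 4 .5255 .2575 .32
```

```text
58.9 -0.076 tilt [ 0.0825 -0.0202] dq [0.007 0.011] [0.5328 0.2157 0.3697] [ 0.4 -0.6 -2.5]
shift cm [-4.27  1.14  4.81] spin -0.0017 open 0.426
```

send_rows(motion=[1.3,-0.2,0.2,0,2,2.6,-0.4,0.3,0,2,4,-0.6,0.2,0,2,4.5,-0.7,0.2,0,2,4.5,-0.7,0.2,0,2,4.5,-0.7,0.2,0,2,4.5,-0.7,0.2,0,2,4.5,-0.7,0.2,0,2,4,-0.6,0.2,0,2,2.6,-0.4,0.2,0,2,1.3,-0.2,0,0,2])

```text
time: 60.0
eef_pos: [0.5863, -0.2068, 0.3589]
tcp_rot: [-0.698, 0.715, -0.037, 0.017]
contact_force: [0.8, 0.2, -1.6]
opening: 0.43
```

```bash
python3 settle.py 4 .5255 .2575 .3
```

```text
60.2 -0.0821 tilt [ 0.0783 -0.0278] dq [-0.013  0.004] [ 0.5872 -0.2023  0.3597] [-0.3  0.4 -2.3]
shift cm [-45.98   7.47   4.19] spin -0.0207 open 0.426
```

send_rows(motion=[0,0,-5,-0.02,2,0,0,5,0,2])

```text
time: 60.4
eef_pos: [0.5875, -0.2005, 0.3772]
tcp_rot: [0.708, -0.705, 0.041, -0.02]
contact_force: [1.9, -0.5, 1.4]
opening: 0.427
```

```bash
python3 settle.py 4
```

```text
60.6 -0.0553 tilt [ 0.0552 -0.0142] dq [-0.014 -0.061] [ 0.5823 -0.198   0.3577] [ 0.7  0.6 -1.5]
```

send_rows(motion=[0,0,-5,0,2,0,0,5,0,2])

```text
time: 60.8
eef_pos: [0.5842, -0.1975, 0.3767]
tcp_rot: [0.709, -0.705, 0.031, -0.016]
contact_force: [1.7, -1.1, 0.8]
opening: 0.425
```

```bash
python3 settle.py 4
```

```text
61.0 -0.033 tilt [ 0.0357 -0.0035] dq [-0.015 -0.055] [ 0.5786 -0.195   0.3569] [ 0.8  1.  -2. ]
```

send_rows(motion=[0,0,-5,0,2,0,0,5,0,2])

```text
time: 61.2
eef_pos: [0.5808, -0.1959, 0.3766]
tcp_rot: [0.709, -0.705, 0.02, -0.013]
contact_force: [0.9, -1.3, 1.0]
opening: 0.428
```

```bash
python3 settle.py 4 .5255 .2575 .33
```

```text
61.4 -0.0111 tilt [0.0164 0.0069] dq [-0.016 -0.051] [ 0.5751 -0.1931  0.3567] [ 0.6  0.1 -1.4]
shift cm [-45.06   4.79   2.9 ] spin 0.0049 open 0.428
```

send_rows(motion=[-1.3,0.1,0,0,2,-2.6,0.2,-0.1,0,2,-3.8,0.4,-0.2,0,2,-4.3,0.4,-0.2,0,2,-4.3,0.4,-0.2,0,2,-4.3,0.4,-0.2,0,2,-4.3,0.4,-0.2,0,2,-4.3,0.4,-0.2,0,2,-4.3,0.4,-0.2,0,2,-4,0.4,-0.2,0,2,-2.4,0.3,-0.1,0,2,-1.2,0.1,0,0,2])

```text
time: 62.6
eef_pos: [0.5359, 0.2388, 0.4076]
tcp_rot: [0.708, -0.706, 0.017, -0.024]
contact_force: [-0.9, -0.1, -2.2]
opening: 0.423
```

```bash
python3 settle.py 4 .5255 .2575 .27
```

```text
62.8 -0.0561 tilt [0.0559 0.0076] dq [0.002 0.015] [0.5367 0.2355 0.4056] [ 0.5  0.3 -2.2]
shift cm [-2.1   1.88 13.49] spin 0.0002 open 0.424
```

send_rows(motion=[-2,1.9,5,0,2])

```text
time: 62.9
eef_pos: [0.5267, 0.252, 0.3681]
tcp_rot: [-0.705, 0.708, -0.022, 0.029]
contact_force: [0.5, 0.6, -2.2]
opening: 0.424
```

```bash
python3 settle.py 4
```

```text
63.1 -0.0526 tilt [0.0531 0.0058] dq [-0.021 -0.105] [0.5222 0.2524 0.3587] [ 1.  -0.  -0.8]
```

send_rows(motion=[0,0,-5,0,2,0,0,5,0,2])

```text
time: 63.3
eef_pos: [0.5272, 0.251, 0.3794]
tcp_rot: [-0.705, 0.708, -0.023, 0.029]
contact_force: [1.5, 1.3, 0.1]
opening: 0.43
```

```bash
python3 settle.py 4
```

```text
63.5 -0.0369 tilt [0.0383 0.0002] dq [-0.015 -0.045] [0.5206 0.2494 0.3595] [-0.2  0.5 -1.3]
```

send_rows(motion=[0,0,-4,0,2,0,0,5,0,2])

```text
time: 63.7
eef_pos: [0.5261, 0.2498, 0.3686]
tcp_rot: [-0.705, 0.709, -0.019, 0.023]
contact_force: [1.8, 0.8, 0.5]
opening: 0.428
```

```bash
python3 settle.py 4 .5255 .2575 .27
```

```text
63.9 -0.0244 tilt [ 0.0263 -0.0034] dq [-0.018 -0.054] [0.5196 0.248  0.35  ] [ 0.2 -0.3 -1.5]
shift cm [-0.98 -0.38  8.01] spin -0.0056 open 0.426
```

send_rows(motion=[-1.2,-0.3,5,0,2])

```text
time: 64.0
eef_pos: [0.5293, 0.2605, 0.3131]
tcp_rot: [-0.704, 0.709, -0.016, 0.018]
contact_force: [1.4, 0.2, -0.7]
opening: 0.425
```

```bash
python3 settle.py 4
```

```text
64.2 -0.0242 tilt [ 0.0264 -0.0037] dq [-0.029 -0.046] [0.5243 0.2597 0.3023] [ 0.8  0.1 -1.5]
```

send_rows(motion=[0,0,5,0,2])

```text
time: 64.3
eef_pos: [0.5321, 0.2613, 0.2649]
tcp_rot: [-0.705, 0.709, -0.016, 0.018]
contact_force: [2.1, 0.0, -1.4]
opening: 0.426
```

```bash
python3 settle.py 4 .524 .2604 .124
```

```text
64.5 -0.0248 tilt [ 0.027  -0.0037] dq [-0.023 -0.047] [0.5261 0.2595 0.2541] [ 0.2 -0.5 -2.5]
shift cm [-0.14  0.56 13.  ] spin -0.0054 open 0.425
```

send_rows(motion=[0,0,5,0,2])

```text
time: 64.6
eef_pos: [0.5347, 0.2614, 0.2168]
tcp_rot: [-0.705, 0.709, -0.017, 0.019]
contact_force: [2.2, 0.9, -1.3]
opening: 0.422
```

```bash
python3 settle.py 3; python3 ring.py a; python3 w.py green w20.png; python3 settle.py 1 .524 .2604 .124
```

```text
64.75 -0.0212 tilt [ 0.0236 -0.0048] dq [-0.032 -0.06 ] [0.5267 0.2589 0.204 ] [-0.1 -0.3 -2.9]
red [0.6287 0.2468] 726 0.0011
yellow [0.5131 0.1547] 307 0.0009
blue [0.6173 0.1427] 507 0.0009
green [0.5246 0.2585] 180 0.0006
ring [0.5253 0.2584] 0.04
64.9 -0.0305 tilt [ 0.0324 -0.0021] dq [-0.005 -0.   ] [0.5293 0.2598 0.208 ] [ 0.6  0.  -2.2]
shift cm [-0.07  0.8   8.38] spin -0.0054 open 0.427
```

View pics/w20.png

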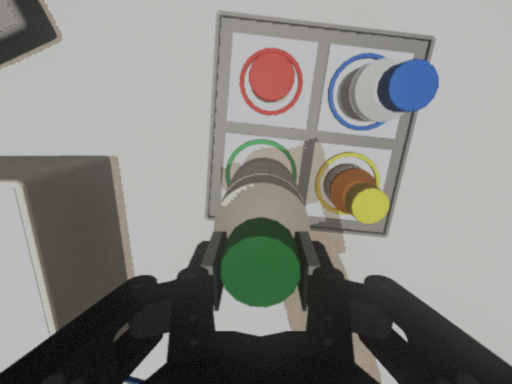

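send_rows(motion=[-0.1,0.8,4.5,0,2])

```text
time: 65.0
eef_pos: [0.5302, 0.2629, 0.1736]
tcp_rot: [-0.705, 0.709, -0.017, 0.02]
contact_force: [1.4, 0.6, -1.3]
opening: 0.426
```

```bash
python3 settle.py 4 .5233 .2606 .125
```

```text
65.2 -0.0305 tilt [ 0.0326 -0.0022] dq [-0.017 -0.04 ] [0.523  0.2609 0.164 ] [ 0.2  0.1 -1.4]
shift cm [0.02 0.09 3.9 ] spin -0.0051 open 0.429
```

send_rows(motion=[0,0,2,0,2])

```text
time: 65.3
eef_pos: [0.5276, 0.2621, 0.1502]
tcp_rot: [-0.705, 0.709, -0.015, 0.016]
contact_force: [-0.1, -0.2, -1.3]
opening: 0.427
```

```bash
python3 settle.py 4 .5233 .2606 .125
```

```text
65.5 -0.0325 tilt [ 0.0345 -0.0016] dq [-0.008 -0.008] [0.5245 0.2611 0.1459] [ 0.1  0.5 -2.2]
shift cm [0.04 0.2  2.08] spin -0.0052 open 0.424
```

send_rows(motion=[0,0.1,1.2,0,2])

```text
time: 65.6
eef_pos: [0.5264, 0.2618, 0.1374]
tcp_rot: [-0.705, 0.709, -0.014, 0.015]
contact_force: [0.6, -0.8, -2.2]
opening: 0.425
```

```bash
python3 settle.py 4 .5233 .2606 .125
```

```text
65.8 -0.032 tilt [ 0.034  -0.0018] dq [-0.004 -0.004] [0.5238 0.261  0.1338] [-0.5  0.4 -1.8]
shift cm [0.04 0.08 0.87] spin -0.0051 open 0.425
```

send_rows(motion=[0,0.1,0.6,0,2])

```text
time: 65.9
eef_pos: [0.524, 0.2613, 0.1289]
tcp_rot: [-0.705, 0.709, -0.013, 0.013]
contact_force: [0.5, 0.3, -2.3]
opening: 0.427
```

```bash
python3 settle.py 4 .5233 .2606 .125; python3 ring.py a
```

```text
66.1 -0.0313 tilt [ 0.0334 -0.002 ] dq [-0.004 -0.007] [0.5228 0.2609 0.1274] [ 1.2 -0.  -1.5]
shift cm [ 0.03 -0.04  0.24] spin -0.0051 open 0.426
red [0.6291 0.2468] 976 0.0011
yellow [0.5133 0.1547] 562 0.001
blue [0.6173 0.1428] 965 0.001
green [0.5246 0.2585] 475 0.0008
```

send_rows(motion=[0,0,0.25,0,2])

```text
time: 66.25
eef_pos: [0.5235, 0.2611, 0.1257]
tcp_rot: [-0.705, 0.709, -0.013, 0.012]
contact_force: [0.8, 0.4, -2.7]
opening: 0.429
```

```bash
python3 settle.py 3 .5233 .2606 .124
```

```text
66.4 -0.0314 tilt [ 0.0334 -0.0019] dq [-0.002 -0.002] [0.5229 0.261  0.125 ] [-0.5  0.5 -2. ]
shift cm [ 0.04 -0.03  0.1 ] spin -0.0051 open 0.424
```

send_rows(motion=[0,0,0.15,0,2])

```text
time: 66.5
eef_pos: [0.5236, 0.261, 0.1241]
tcp_rot: [-0.705, 0.709, -0.013, 0.012]
contact_force: [0.0, -1.2, 4.3]
opening: 0.423
```

```bash
python3 settle.py 3 .5233 .2606 .124
```

```text
66.65 -0.0328 tilt [ 0.0348 -0.0017] dq [-0.     0.001] [0.5235 0.261  0.1242] [ 0.7 -0.1  1. ]
shift cm [0.04 0.03 0.02] spin -0.0051 open 0.425
```

send_rows(motion=[0,0,0.12,0,2])

```text
time: 66.75
eef_pos: [0.5242, 0.2611, 0.1241]
tcp_rot: [-0.705, 0.709, -0.013, 0.012]
contact_force: [-1.9, -2.0, 4.3]
opening: 0.423
```

```bash
python3 settle.py 2
```

```text
66.85 -0.0341 tilt [ 0.0361 -0.0017] dq [ 0.    -0.001] [0.5242 0.261  0.1241] [-0.7 -1.3  5.2]
```

send_rows(motion=[0,0,0,0,3.9,0,0,0,0,4.1,0,0,0,0,4.4,0,0,0,0,5,0,0,0,0,6.5,0,0,0,0,6.5])

```text
time: 67.45
eef_pos: [0.5235, 0.2612, 0.1226]
tcp_rot: [-0.705, 0.709, -0.013, 0.012]
contact_force: [-0.1, 0.2, -0.2]
opening: 0.761
```

```bash
python3 settle.py 2; python3 w.py green w21.png
```

```text
67.55 -0.0331 tilt [ 0.0349 -0.0012] dq [-0.001 -0.002] [0.5235 0.2612 0.1227] [ 0.4  0.6 -0.3]
cap [0.5266 0.2582] [0.5256 0.2582] 0.0188 z 0.1528 4637
ring [0.5251 0.2584] 0.04
```

View pics/w21.png

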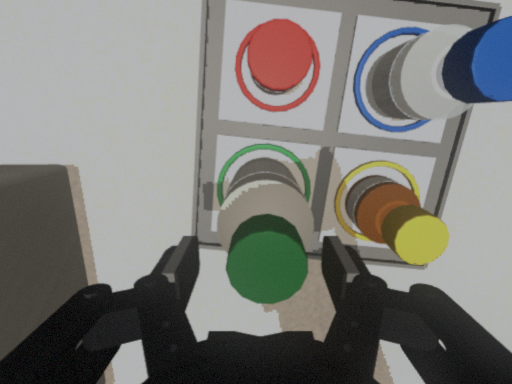

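The green bottle is upright: its top is at 152.8 mm and it is centred to under 1 mm. Now I'll back straight up and away.

send_rows(motion=[0,0,-1,0,6.5,0,0,-2.5,0,6.5,0,0,-4,0,6.5,0,0,-4,0,6.5,0,0,-4,0,6.5,0,0,-2.5,0,6.5,0,0,-1,0,6.5])

```text
time: 68.3
eef_pos: [0.5152, 0.261, 0.3211]
tcp_rot: [-0.705, 0.709, -0.012, 0.01]
contact_force: [-0.5, 0.1, 0.4]
opening: 0.763
```

send_rows(motion=[2,0,0,0,6.5,4,0,0,0,6.5,4.5,0,-0.2,0,6.5,4.5,0,-0.2,0,6.5,4.5,0,-0.2,0,6.5,4,0,0,0,6.5,2,0,0,0,6.5])

```text
time: 69.0
eef_pos: [0.5127, 0.0009, 0.328]
tcp_rot: [0.708, -0.706, 0.012, -0.012]
contact_force: [-0.5, 0.6, -0.4]
opening: 0.76
```

```bash
python3 settle.py 3; python3 - <<'E'
from h import *
for c in ['top','side']:
    im,d=cams.read_camera(c);save(im,c+'9.png')
E
python3 settle.py 2
```

```text
69.15 -0.0322 tilt [0.0332 0.0017] dq [ 0.001 -0.004] [0.513  0.0027 0.328 ] [-0.1  0.8 -0.1]
69.35 -0.0332 tilt [0.0341 0.0016] dq [ 0.001 -0.003] [0.5132 0.0048 0.3285] [ 0.4 -0.1  0.7]
```

View pics/side9.png

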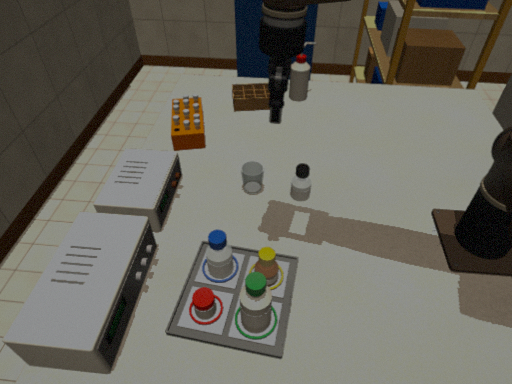

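View pics/top9.png

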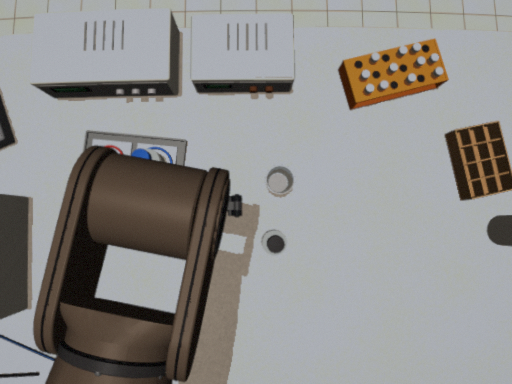

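The side view shows all four upright in their own rings: red (205,303), blue (219,255), yellow (266,265) and green (256,300). The beaker (253,178) and the black-capped bottle (301,182) are where they started. The arm is clear and still.

```bash
python3 -c "
from h import *
print(workorder.sign_off()); print(ctrl.get_state()['time'])"
```

```text
the job is handed in; nothing more can be done
None
the job is handed in; nothing more can be done
```

The jar and the three bottles now stand upright in the rings of their own colours. I loaded them in order (red, yellow, blue, green) and let go of each before taking the next. I handed the job in at about 69.4 s on the robot's clock.

- **Fit in the rings:** after each release the wrist camera put the tops at 62.7, 96.7, 124.8 and 152.8 mm. These match items standing on the plates (62, 96, 124 and 152 mm). Centres were within about 2 mm of their rings.
- **Set-down and forces:** the reaction at each set-down peaked at 5–10 N. The highest wrist force I read was about 17 N.
- **Bystanders:** by eye, the last side and top pictures show the beaker and black-capped bottle where they started. In the last top picture the arm hid most of the tray, so the final tray check rests on the side picture and the wrist measurements.

**What went wrong:** the tool drifted up to about 6° out of vertical during fast moves, so I added corrective moves. Because of that drift I carried the green bottle back and forth across the table twice before placing it. When set down, the jar and bottles were off vertical by roughly 1–2°. Each settled upright as the fingers opened.

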